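# Break down a stack of auction lots into their flats

### The arm

A 7-joint arm with a two-finger parallel gripper is mounted at the origin on the work surface. World frame = base frame: x ahead of the robot, y to its left, z up, the work surface at z = 0. Lengths are in m, angles in rad, forces in N, time in s.
With the tool pointing down it reaches from about 0.4 to 0.875 m from the base axis. Payload 19.3 kg.
Tool frame: the origin (TCP) lies at the very end of the fingers, on their centre line; the grasp point (between the pads) lies 19 mm behind it; z points along the fingers, y is the direction in which the jaws open and shut (so a half turn about z gives the same grasp; the last joint's range is limited). The gripper opens to 85 mm and grips with 20 to 120 N. Pads are 22 mm wide; open, the fingers measure 114 mm over their backs; the gripper's body (76 mm by 85 mm) begins 54 mm behind the grasp point. The pads swing forward as they close: fully open they stand 13 mm farther back than shut.
Start: joints at [1.031, 0.521, -0.036, 1.599, 0.021, 1.021, -0.113], TCP at [0.283, -0.557, 0.231] pointing down, gripper open.
Joint ranges: [-2.91, 2.91], [-0.3, 2.13], [-1.5, 1.42], [0.17, 2.43], [-1.26, 4.41], [0.16, 1.93], [-2.52, 2.52]. Speed limits (rad/s): [1.89, 1.89, 2.39, 2.39, 3.01, 3.01, 3.01].

### API

Orientations are given as [roll, pitch, yaw] about the fixed x, y, z axes, in that order (R = Rz(yaw) Ry(pitch) Rx(roll)).
In Python, from workcell import bot gives the robot as it stands.
- The arm moves only by the tool apply_moves, never from a script. Its argument "commands" is a list of rows, each an object with "travel": the shift along the tool's x, y, z in m, a list of three; "twist": the turn, a rotation vector about the tool's x, y, z in degrees, a list of three; "claw": the finger opening in m, from 0 to 0.0854. A call has 1 to 10 rows; each row is the pose to reach, as a shift and turn from the pose commanded when the call began, along the tool's axes at that moment; what a row does not reach only later rows make up. A row lasts 1/10 s, in which the tool goes at most 50 mm and 8.59 degrees, less where a joint would pass 70% of its speed; a pose out of reach is approached as far as the arm can. A call with a gripper value outside its range is refused whole. The fingers move at their own pace and stop on an object; "force" is the grip in N (left out, the last holds). Time passes only in rows, so rows that repeat a pose let the fingers close. It gives the time, the measured TCP pose, the force and the opening at its end, in the units of the state.
- bot.observe(): the state, without advancing time (a new reading comes with each control period).
- bot.grab_frame(name): name is "scene" or "top" or "wrist"; returns a dict with "frame" (384x512x3 uint8, blue, green, red), "fx", "fy", "cx", "cy" (pixels), "pose" (4x4, takes a point from camera to world coordinates); the wrist camera has in their place "tool_from_camera" (4x4, takes a point from camera to tool coordinates, whose origin is the TCP and whose axes are the flange's). Camera axes: x right, y up, looking along -z (the intrinsics and any distortion apply to the point x, -y, -z); pixel columns grow to the right and rows downward; lengths in m; the calibration is good to about 2 mm. A picture is of the moment at which its call begins: read the wrist's pose just before it. There is no depth.
- bot.job_done(): hands the job in, once; it reports no verdict.
The state is a dict: "clock": time; "qpos": joint angles; "qd": joint speeds; "joint_efforts": joint torques, N m; "position": TCP position; "tool_rot": TCP orientation; "force": force on the tool from outside, world axes, zero at the start; "moment": the same for the moment, N m; "grip_width": finger opening in m.
Only numpy, scipy, OpenCV 4.12 (cv2) and the standard library are available. Lean on these libraries where they do the work, as an engineer would, in place of code of your own. Each camera call takes 0.05 s, during which the arm holds its last target.

### The job

Take the stack of four packages apart from the top down, one at a time, and set each into the cardboard flat that has its own shape and size: first the round pot, then the square tin, then the black case, last the long carton. Each must end standing upright on the floor of its flat, lined up with it and let go; do not drop or topple anything, and leave the tape roll and the jar where they are.

Things in the scene. Friction and masses are not known exactly. Their poses are not given: they have to be found in the camera images.
- round_pot: Small round screw-top pot, white with a black cap, diameter 36 mm, 50 mm high, 60 to 130 g; at the start on top of the stack, on the square tin. Origin: centre of its underside, z up along its axis.
- square_tin: Square bare-metal tin with a dark lid seam, 54 x 54 mm, 46 mm high, 140 to 280 g; at the start third from the bottom, on the black case. Origin: centre of its underside, z up, x and y along its sides.
- case: Black plastic hinged case with grey seam and ribs, 94 mm long (its x) by 58 mm wide (its y), 46 mm high, 150 to 310 g; at the start second from the bottom, on the carton. Origin: centre of its underside, z up. 
- carton: Brown cardboard carton with a strip of white paper tape along its top, 136 mm long (its x) by 64 mm wide (its y), 48 mm high, 280 to 560 g; the bottom of the stack, standing on the table. Origin: centre of its underside, z up. The stack is 190 mm high; each piece lies within about 6 mm and, but for the round pot, 0.15 rad of the one below it. Where it stands on the table, and its yaw, differ each time.
- round_flat: Round shallow cardboard flat, open on top, fixed to the table: inside diameter 58 mm, outside diameter 66 mm, floor 3 mm thick, walls 4 mm thick and 12 mm high over the table (so 9 mm above its floor). Origin: centre of its underside on the table, z up. Its place on the table and its yaw differ each time.
- square_flat: Square shallow cardboard flat, open on top, fixed to the table: inside 74 x 74 mm, outside 82 x 82 mm, floor 3 mm thick, walls 4 mm thick and 12 mm high over the table (so 9 mm above its floor). Origin: centre of its underside on the table, z up; x and y along its sides. Its place on the table and its yaw differ each time.
- medium_flat: Medium oblong shallow cardboard flat, open on top, fixed to the table: inside 114 (x) x 78 (y) mm, outside 122 x 86 mm, floor 3 mm thick, walls 4 mm thick and 12 mm high over the table (so 9 mm above its floor). Origin: centre of its underside on the table, z up; x along its length. Its place on the table and its yaw differ each time.
- long_flat: Long oblong shallow cardboard flat, open on top, fixed to the table: inside 156 (x) x 84 (y) mm, outside 164 x 92 mm, floor 3 mm thick, walls 4 mm thick and 12 mm high over the table (so 9 mm above its floor). Origin: centre of its underside on the table, z up; x along its length. Its place on the table and its yaw differ each time.
- tape_roll: Bystander: a roll of dark grey packing tape lying flat, outer diameter 84 mm, hole 60 mm, 45 mm high, loose, near the far edge of the work. Origin: centre of its underside.
- jar: Bystander: a small amber glass jar with a metal lid, diameter 54 mm, 70 mm high, loose, between the robot and the flats, to the left. Origin: centre of its underside.
Not all that is in view belongs to the job. What is shaped like the case but pink is not meant.

How it is judged:
On the way, in this order (a step that is already met when the one before it is completed fails the run):
1. the round pot stands released in the round flat (horizontal distance between round_pot and round_flat below 0.015 m and z of round_pot in the frame of round_flat between -0.002 and 0.007 m and angle between round_pot's own z axis and vertical below 0.1 rad and contact force between round_pot and the fingers below 0.1 N and linear speed of round_pot below 0.03 m/s), for 0.2 s.
2. the square tin stands released in the square flat (horizontal distance between square_tin and square_flat below 0.015 m and z of square_tin in the frame of square_flat between -0.002 and 0.007 m and (angle between the x axis of square_tin and the x axis of square_flat, either way round below 0.3 rad or angle between the x axis of square_tin and the y axis of square_flat, either way round below 0.3 rad) and angle between square_tin's own z axis and vertical below 0.1 rad and contact force between square_tin and the fingers below 0.1 N and linear speed of square_tin below 0.03 m/s), for 0.2 s.
3. the black case stands released in the medium flat (horizontal distance between case and medium_flat below 0.015 m and z of case in the frame of medium_flat between -0.002 and 0.007 m and angle between the x axis of case and the x axis of medium_flat, either way round below 0.3 rad and angle between case's own z axis and vertical below 0.1 rad and contact force between case and the fingers below 0.1 N and linear speed of case below 0.03 m/s), for 0.2 s.
4. the long carton stands released in the long flat (horizontal distance between carton and long_flat below 0.015 m and z of carton in the frame of long_flat between -0.002 and 0.007 m and angle between the x axis of carton and the x axis of long_flat, either way round below 0.3 rad and angle between carton's own z axis and vertical below 0.1 rad and contact force between carton and the fingers below 0.1 N and linear speed of carton below 0.03 m/s), for 0.2 s.
At the end, for the whole second after the job is handed in: Pot, tin, case and carton stand in the round, square, medium and long flat: centre within 15 mm of the flat's, underside under 7 mm over the table, sides within 0.3 rad of the flat's (either way round; tin any of four ways), upright within 0.1 rad, released, at rest (all of step 1 and all of step 2 and all of step 3 and all of step 4); the robot touches nothing.
It fails at once if the tape roll or the jar is moved more than 20 mm (distance of any of tape_roll, jar from where it was at the start of the episode above 0.02 m).
It fails at once if a package is toppled (tilted over 0.6 rad) (angle between any of round_pot, square_tin, case, carton's own z axis and vertical above 0.6 rad).
It fails at once if a package is dropped or thrown (faster than 0.7 m/s while out of the fingers, a fall of about 25 mm) ((linear speed of round_pot above 0.7 m/s and contact force between round_pot and the fingers below 0.1 N) or (linear speed of square_tin above 0.7 m/s and contact force between square_tin and the fingers below 0.1 N) or (linear speed of case above 0.7 m/s and contact force between case and the fingers below 0.1 N) or (linear speed of carton above 0.7 m/s and contact force between carton and the fingers below 0.1 N)).
It also fails if it takes over 106 s, if anything falls off the work surface, if the arm or the gripper's body presses on something with over 40 N, if the wrist force passes 120 N, or if a joint passes its speed limit or range.

## Working session

There is one attempt and no reset: what is moved stays moved. The work goes in short steps, Python scripts to look and compute and a tool call to move; the robot and the scene stay as the last step left them, time stands still between calls to the robot, and variables do not carry over. Pictures are saved under pics/ and viewed, and the job is handed in when it is done.

Besides the shell and the picture viewer there is one more tool, called after "Call:" as name([rows], argument=value, ...), one row to a line, values as JSON. apply_moves: Moves the arm, as the interface text tells. Its arguments: {"type":"object","properties":{"commands":{"type":"array"},"force":{"type":"number"}},"required":["commands"]}

```bash
ls; mkdir -p pics; python3 - <<'E'
from workcell import bot
import cv2,numpy as np
np.set_printoptions(precision=4,suppress=True)
s=bot.observe();print(s)
for n in ["scene","top"]:
    f=bot.grab_frame(n);cv2.imwrite(f"pics/{n}0.png",f["frame"]);print(n,f["fx"],f["fy"],f["cx"],f["cy"],f["pose"].tolist() if hasattr(f["pose"],'tolist') else f["pose"],[k for k in f])
E
```

```text
pics
{'clock': 0.0, 'qpos': array([ 1.0308,  0.522 , -0.0363,  1.6   ,  0.0212,  1.0211, -0.1128]), 'qd': array([ 0.0004,  0.0007, -0.0005,  0.0005,  0.0002, -0.0007,  0.0001]), 'joint_efforts': array([ -0.0007, -92.7073,   1.9798, -36.9932,   0.0179,   0.0082,
        -0.    ]), 'position': array([ 0.2828, -0.557 ,  0.2307]), 'tool_rot': array([-3.1405,  0.0001,  0.4698]), 'force': array([ 0.3399, -0.6435, -0.2757]), 'moment': array([ 0.0029, -0.0034,  0.006 ]), 'grip_width': 0.08539913129636746}
scene 442.238650767546 442.238650767546 255.66269981643973 191.45723788792333 [[0.146890730757144, -0.6589532178658887, 0.7377016808180816, 1.5142480321120269], [0.9891524368937344, 0.09842469507797283, -0.10904144159903024, -0.059551474429051225], [-0.0007548541706113305, 0.7457165923211032, 0.6662628566355642, 1.0071098429784595], [0.0, 0.0, 0.0, 1.0]] ['frame', 'fx', 'fy', 'cx', 'cy', 'pose']
top 350.146006183915 350.146006183915 252.32803181927255 195.70599966124954 [[0.010298778739851607, 0.9958600111860895, -0.0903148563466119, 0.480948131287757], [-0.9999200284273755, 0.010919368192805094, 0.006379980255970906, 0.05603112833279076], [0.00733974837880715, 0.09024192772049769, 0.9958928268518776, 0.9841344120258569], [0.0, 0.0, 0.0, 1.0]] ['frame', 'fx', 'fy', 'cx', 'cy', 'pose']
```

View pics/scene0.png

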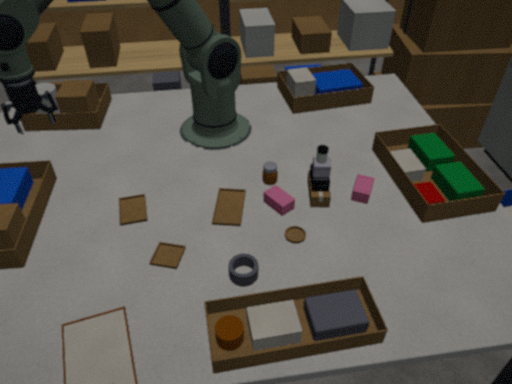

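View pics/top0.png

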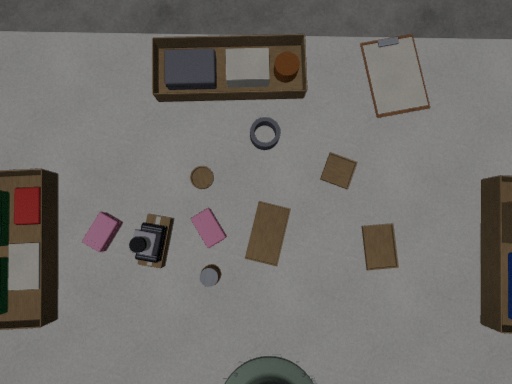

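The scene view shows the stack at about (320,180), with pink decoys on both sides of it. The top view shows the stack at about (152,240), the round flat at (203,177), the square flat at (338,170), the medium flat at (380,246), the long flat at (268,233), the jar at (209,276) and the tape roll at (265,133). I'll enlarge these next.

```bash
cat > h.py <<'E'
import numpy as np,cv2
from workcell import bot
from scipy.spatial.transform import Rotation as Rn
np.set_printoptions(precision=4,suppress=True)
def ray(f,u,v,P=None):
    P=np.array(f["pose"]) if P is None else P
    d=np.array([(u-f["cx"])/f["fx"],-(v-f["cy"])/f["fy"],-1.])
    return P[:3,3],P[:3,:3]@d
def atz(f,u,v,z,P=None):
    o,d=ray(f,u,v,P); return (o+d*(z-o[2])/d[2])
def proj(f,p,P=None):
    P=np.array(f["pose"]) if P is None else P
    c=P[:3,:3].T@(np.array(p)-P[:3,3]); return f["cx"]+f["fx"]*c[0]/-c[2], f["cy"]-f["fy"]*c[1]/-c[2]
def wpose(f,s):
    T=np.eye(4);T[:3,:3]=Rn.from_euler('xyz',s["tool_rot"]).as_matrix();T[:3,3]=s["position"]
    return T@np.array(f["tool_from_camera"])
def crop(im,u0,v0,u1,v1,k,name):
    c=cv2.resize(im[v0:v1,u0:u1],None,fx=k,fy=k,interpolation=cv2.INTER_CUBIC)
    c=cv2.convertScaleAbs(c,alpha=1.5,beta=10)
    cv2.imwrite("pics/"+name,c)
E
python3 - <<'E'
from h import *
a=cv2.imread("pics/top0.png")
crop(a,130,140,230,240+10,5,"c1.png")
crop(a,230,140,410,280,4,"c2.png")
crop(a,110,195,190,275,7,"c3.png")
b=cv2.imread("pics/scene0.png")
crop(b,280,135,360,215,7,"c4.png")
E
```

```text
(no output)
```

View pics/c2.png

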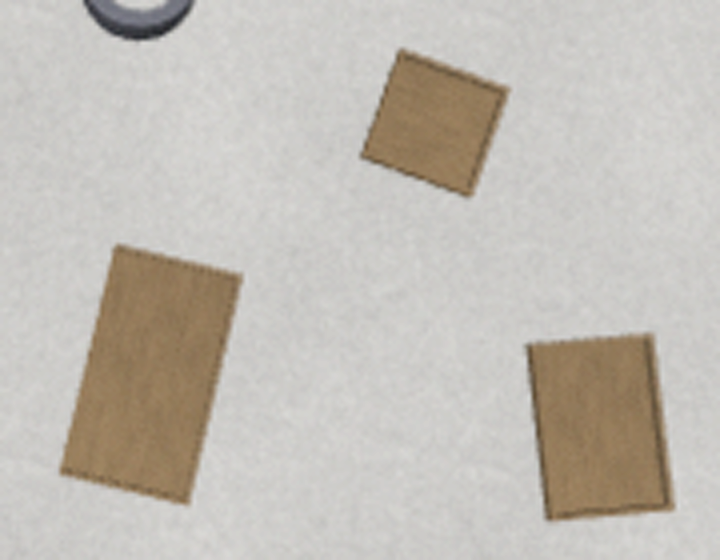

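View pics/c3.png

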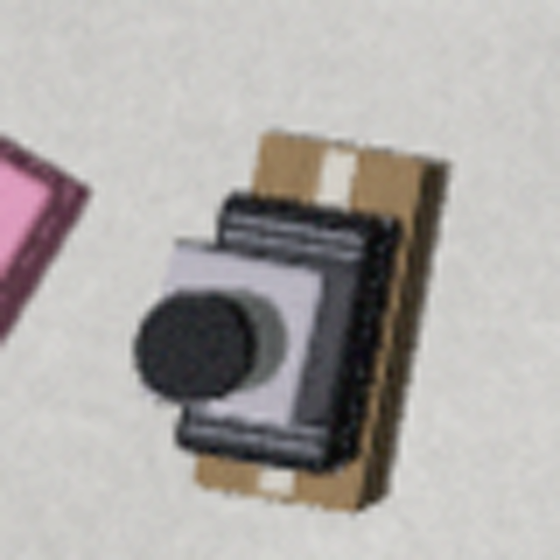

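View pics/c4.png

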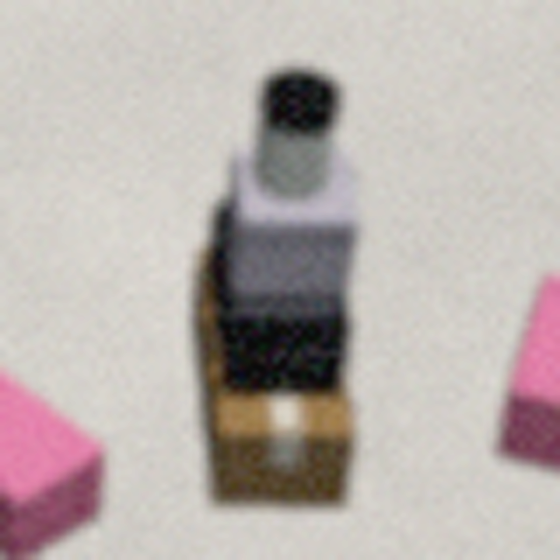

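View pics/c1.png

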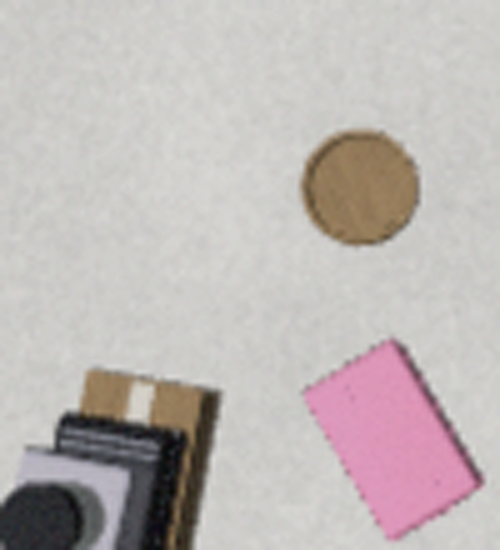

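```bash
cat > m.py <<'E'
from h import *
f=bot.grab_frame("top")
def P(u0,v0,k,pts,z): return np.array([atz(f,u0+(x+.5)/k-.5,v0+(y+.5)/k-.5,z) for x,y in pts])
def rect(n,A):
    print(n,A[:,:2].mean(0),"sides",[round(np.linalg.norm(A[i]-A[(i+1)%4]),4) for i in range(4)],"yaws",[round(np.degrees(np.arctan2(*(A[(i+1)%4]-A[i])[[1,0]])),1) for i in range(4)])
E
python3 - <<'E'
from m import *
rect("square",P(230,140,4,[(402,49),(510,89),(471,197),(361,157)],.012))
rect("long",P(230,140,4,[(116,244),(243,274),(189,504),(60,474)],.012))
rect("medium",P(230,140,4,[(526,344),(653,334),(674,510),(547,520)],.012))
A=P(130,140,5,[(302,187),(419,187),(361,129),(361,245)],.012);print("round",A[:2,:2].mean(0),A[2:,:2].mean(0),A[:,:2].mean(0))
rect("carton",P(110,195,7,[(264,130),(418,160),(357,511),(194,484)],.048))
rect("case",P(110,195,7,[(224,194),(402,219),(343,471),(177,446)],.094))
rect("tin",P(110,195,7,[(177,241),(325,264),(295,424),(150,402)],.14))
A=P(110,195,7,[(134,346),(255,346),(195,290),(195,404)],.19);print("pot",A[:2,:2].mean(0),A[2:,:2].mean(0))
print(np.linalg.norm(A[0]-A[1]),np.linalg.norm(A[2]-A[3]))
# scene for pot cap
g=bot.grab_frame("scene")
def S(u0,v0,k,pts,z): return np.array([atz(g,u0+(x+.5)/k-.5,v0+(y+.5)/k-.5,z) for x,y in pts])
A=S(280,135,7,[(262,92),(340,92)],.19);print("pot scene y",A)
print("jar top",atz(f,209,276,.07),"tape",atz(f,265,133,.045), "pinks",atz(f,209,228,.046),atz(f,102,231,.046))
print([proj(g,(x,y,0)) for x,y in[(.5,.1)]])
E
```

```text
square [ 0.6434 -0.1921] sides [np.float64(0.0809), np.float64(0.082), np.float64(0.0816), np.float64(0.0827)] yaws [np.float64(-110.1), np.float64(159.6), np.float64(70.4), np.float64(-20.9)]
long [0.4664 0.0064] sides [np.float64(0.0907), np.float64(0.1623), np.float64(0.0907), np.float64(0.1628)] yaws [np.float64(-102.7), np.float64(166.8), np.float64(77.6), np.float64(-13.1)]
medium [ 0.4329 -0.3028] sides [np.float64(0.0888), np.float64(0.1209), np.float64(0.0878), np.float64(0.1207)] yaws [np.float64(-84.9), np.float64(-174.6), np.float64(95.0), np.float64(5.8)]
round [0.6201 0.192 ] [0.6202 0.1917] [0.6202 0.1919]
carton [0.4444 0.3102] sides [np.float64(0.0599), np.float64(0.1332), np.float64(0.0622), np.float64(0.135)] yaws [np.float64(-100.4), np.float64(171.9), np.float64(81.3), np.float64(-9.1)]
case [0.4419 0.3054] sides [np.float64(0.065), np.float64(0.0919), np.float64(0.0602), np.float64(0.0911)] yaws [np.float64(-97.4), np.float64(168.6), np.float64(82.1), np.float64(-8.4)]
tin [0.4435 0.3094] sides [np.float64(0.0513), np.float64(0.0548), np.float64(0.0499), np.float64(0.055)] yaws [np.float64(-98.2), np.float64(171.3), np.float64(82.0), np.float64(-7.3)]
pot [0.4413 0.3078] [0.4411 0.3076]
0.03869578081642361 0.03625387010665775
pot scene y [[0.4353 0.2934 0.19  ]
 [0.4404 0.3277 0.19  ]]
jar top [0.3558 0.1592 0.07  ] tape [0.7389 0.0171 0.045 ] pinks [0.4783 0.1646 0.046 ] [0.4675 0.4486 0.046 ]
[(np.float64(258.6170882211291), np.float64(212.07377226128156))]
```

```bash
cat >> h.py <<'E'
def rel(x,y,z,yaw,frm=None):
    """travel & twist from current measured (or given x,y,z,yawdeg) to target"""
    if frm is None:
        s=bot.observe(); p=s["position"]; R=Rn.from_euler('xyz',s["tool_rot"])
    else: p=np.array(frm[:3]);R=Rn.from_euler('xyz',[np.pi,0,np.radians(frm[3])])
    R2=Rn.from_euler('xyz',[np.pi,0,np.radians(yaw)])
    t=R.inv().apply(np.array([x,y,z])-p); r=(R.inv()*R2).as_rotvec(degrees=True)
    d=np.linalg.norm(t)
    print("travel",t.round(4),"twist",r.round(2),"dist",round(d,3),"rows>=",round(max(d/.05,np.linalg.norm(r)/8.59),1))
E
python3 - <<'E'
from h import *
rel(.5,-.12,.28,99)
rel(.441,.308,.28,171,(.5,-.12,.28,99))
E
```

```text
travel [ 0.3915 -0.2915 -0.0489] twist [ -0.04  -0.02 -72.08] dist 0.491 rows>= 9.8
travel [0.432  0.0087 0.    ] twist [ -0.   0. -72.] dist 0.432 rows>= 8.6
```

Call:
apply_moves([
  {"travel": [0.39,-0.29,-0.05],"twist": [0,0,-72],"claw": 0.085},
  {"travel": [0.39,-0.29,-0.05],"twist": [0,0,-72],"claw": 0.085},
  {"travel": [0.39,-0.29,-0.05],"twist": [0,0,-72],"claw": 0.085},
  {"travel": [0.39,-0.29,-0.05],"twist": [0,0,-72],"claw": 0.085},
  {"travel": [0.39,-0.29,-0.05],"twist": [0,0,-72],"claw": 0.085},
  {"travel": [0.39,-0.29,-0.05],"twist": [0,0,-72],"claw": 0.085},
  {"travel": [0.39,-0.29,-0.05],"twist": [0,0,-72],"claw": 0.085},
  {"travel": [0.39,-0.29,-0.05],"twist": [0,0,-72],"claw": 0.085},
  {"travel": [0.39,-0.29,-0.05],"twist": [0,0,-72],"claw": 0.085},
  {"travel": [0.39,-0.29,-0.05],"twist": [0,0,-72],"claw": 0.085},
], force=40)

```text
clock: 1.2
position: [0.5002, -0.1194, 0.2817]
tool_rot: [3.141, -0.0, 1.73]
force: [1.1, -0.3, 0.1]
grip_width: 0.0849
```

```bash
python3 - <<'E'
from h import *
s=bot.observe();print(s["clock"],s["position"],np.degrees(s["tool_rot"]),s["qpos"])
rel(.441,.308,.28,171)
E
```

```text
1.2 [ 0.5002 -0.1194  0.2817] [179.963   -0.0164  99.138 ] [ 0.5034  0.3209 -0.4869  1.8082  0.1701  1.0534  0.1127]
travel [0.4313 0.0094 0.0019] twist [  0.04   0.01 -71.86] dist 0.431 rows>= 8.6
```

Call:
apply_moves([
  {"travel": [0.431,0.009,0.002],"twist": [0,0,-72]},
  {"travel": [0.431,0.009,0.002],"twist": [0,0,-72]},
  {"travel": [0.431,0.009,0.002],"twist": [0,0,-72]},
  {"travel": [0.431,0.009,0.002],"twist": [0,0,-72]},
  {"travel": [0.431,0.009,0.002],"twist": [0,0,-72]},
  {"travel": [0.431,0.009,0.002],"twist": [0,0,-72]},
  {"travel": [0.431,0.009,0.002],"twist": [0,0,-72]},
  {"travel": [0.431,0.009,0.002],"twist": [0,0,-72]},
  {"travel": [0.431,0.009,0.002],"twist": [0,0,-72]},
  {"travel": [0.431,0.009,0.002],"twist": [0,0,-72]},
])

```text
invalid input at $.commands[0]: expected keys travel, twist, claw
```

```bash
python3 - <<'E'
from h import *
s=bot.observe();f=bot.grab_frame("wrist");print(s["clock"],s["position"],np.degrees(s["tool_rot"]),s["qpos"])
print(f["fx"],f["fy"],f["cx"],f["cy"],f["tool_from_camera"])
cv2.imwrite("pics/w1.png",cv2.convertScaleAbs(f["frame"],alpha=1.5))
P=wpose(f,s)
for p in [(.441,.308,.19),(.441,.308,.142)]: print(proj(f,p,P))
rel(.441,.308,.168,171)
E
```

```text
1.2 [ 0.5002 -0.1194  0.2817] [179.963   -0.0164  99.138 ] [ 0.5034  0.3209 -0.4869  1.8082  0.1701  1.0534  0.1127]
278.2665823017188 278.2665823017188 252.51568350002594 191.87719804046048 [[ 0.0004  0.9449  0.3274  0.0848]
 [ 1.     -0.0006  0.0005  0.0007]
 [ 0.0007  0.3274 -0.9449 -0.1436]
 [ 0.      0.      0.      1.    ]]
(np.float64(275.3064650476425), np.float64(-840.5509122247987))
(np.float64(268.6127264789954), np.float64(-565.5028713681003))
travel [0.4261 0.0072 0.1154] twist [  0.23   0.   -71.67] dist 0.442 rows>= 8.8
```

View pics/w1.png

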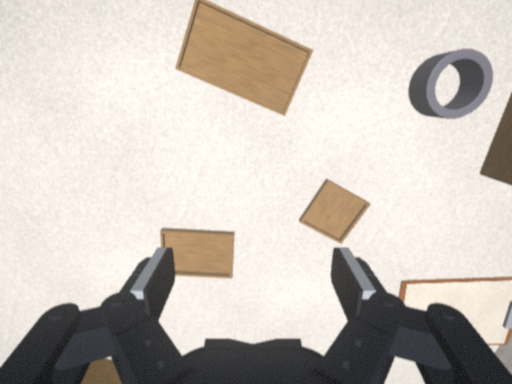

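The move was refused because every row needs "claw". The picture still shows three flats, with the long one at (245,57), the square at (335,210) and the medium at (198,252), so I'll use it to cross-check them.

Call:
apply_moves([
  {"travel": [0.431,0.009,0.002],"twist": [0,0,-72],"claw": 0.085},
  {"travel": [0.431,0.009,0.002],"twist": [0,0,-72],"claw": 0.085},
  {"travel": [0.431,0.009,0.002],"twist": [0,0,-72],"claw": 0.085},
  {"travel": [0.431,0.009,0.002],"twist": [0,0,-72],"claw": 0.085},
  {"travel": [0.431,0.009,0.002],"twist": [0,0,-72],"claw": 0.085},
  {"travel": [0.431,0.009,0.002],"twist": [0,0,-72],"claw": 0.085},
  {"travel": [0.431,0.009,0.002],"twist": [0,0,-72],"claw": 0.085},
  {"travel": [0.431,0.009,0.002],"twist": [0,0,-72],"claw": 0.085},
  {"travel": [0.431,0.009,0.002],"twist": [0,0,-72],"claw": 0.085},
  {"travel": [0.431,0.009,0.002],"twist": [0,0,-72],"claw": 0.085},
])

```text
clock: 2.25
position: [0.4398, 0.3092, 0.2792]
tool_rot: [3.14, -0.002, 2.99]
force: [0.0, -0.6, 0.4]
grip_width: 0.0851
```

```bash
python3 - <<'E'
from h import *
s=bot.observe();f=bot.grab_frame("wrist");print(s["clock"],s["position"],np.degrees(s["tool_rot"]),s["qpos"])
cv2.imwrite("pics/w2.png",cv2.convertScaleAbs(f["frame"],alpha=1.5))
P=wpose(f,s)
for p in [(.441,.308,.19),(.441,.308,.142)]: print(proj(f,p,P))
rel(.441,.308,.168,171)
s0=dict(position=np.array([0.5002,-0.1194,0.2817]),tool_rot=np.radians([179.963,-0.0164,99.138]))
P=wpose(f,s0)
for n,q in dict(long=[(199,0),(312,50),(285,114),(177,68)],sq=[(327,180),(370,204),(342,241),(300,218)]).items():
    A=np.array([atz(f,u,v,.012,P)[:2] for u,v in q]);print(n,A.mean(0),np.degrees(np.arctan2(*(A[1]-A[0])[::-1])))
E
```

```text
2.25 [0.4398 0.3092 0.2792] [179.8867  -0.0883 171.3408] [-0.0785  0.4451 -0.8761  1.7421  0.3718  1.1301  0.3513]
(np.float64(250.6860985434886), np.float64(197.19881755315555))
(np.float64(250.87800947096167), np.float64(181.55233118264823))
travel [-0.0003  0.0012  0.111 ] twist [ 0.03 -0.06  0.1 ] dist 0.111 rows>= 2.2
long [0.4691 0.0071] -12.003734844104107
sq [ 0.6463 -0.1892] -19.82232450049338
```

View pics/w2.png

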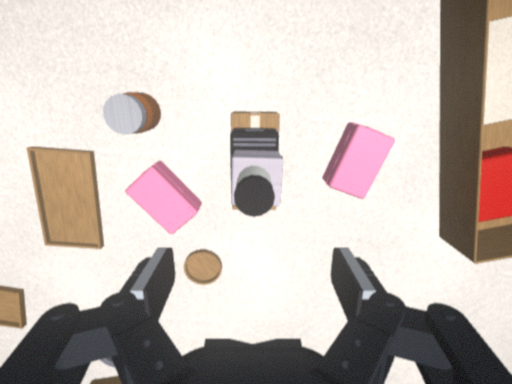

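The pot cap is centred at (255,196), about 3 mm to the left of my estimate in world y, so I'll use y=0.310. Now I descend and grip.

```bash
python3 - <<'E'
from h import *
rel(.441,.3103,.158,171)
E
```

```text
travel [0.     0.0035 0.121 ] twist [ 0.03 -0.06  0.1 ] dist 0.121 rows>= 2.4
```

Call:
apply_moves([
  {"travel": [0,0.0025,0.03],"twist": [0,0,0],"claw": 0.085},
  {"travel": [0,0.0025,0.06],"twist": [0,0,0],"claw": 0.085},
  {"travel": [0,0.0025,0.09],"twist": [0,0,0],"claw": 0.085},
  {"travel": [0,0.0025,0.11],"twist": [0,0,0],"claw": 0.085},
  {"travel": [0,0.0025,0.12],"twist": [0,0,0],"claw": 0.085},
  {"travel": [0,0.0025,0.121],"twist": [0,0,0],"claw": 0.06},
  {"travel": [0,0.0025,0.121],"twist": [0,0,0],"claw": 0.05},
  {"travel": [0,0.0025,0.121],"twist": [0,0,0],"claw": 0.045},
  {"travel": [0,0.0025,0.121],"twist": [0,0,0],"claw": 0.042},
  {"travel": [0,0.0025,0.121],"twist": [0,0,0],"claw": 0.042},
], force=30)

```text
clock: 3.3
position: [0.4421, 0.3075, 0.1588]
tool_rot: [3.141, 0.001, 2.983]
force: [0.7, -0.2, -0.8]
grip_width: 0.0424
```

```bash
python3 - <<'E'
from h import *
s=bot.observe();f=bot.grab_frame("wrist");print(s["clock"],s["position"],np.degrees(s["tool_rot"]),s["grip_width"],s["force"])
cv2.imwrite("pics/w3.png",cv2.convertScaleAbs(f["frame"],alpha=1.3))
E
```

```text
3.3 [0.4421 0.3075 0.1588] [179.9741   0.0422 170.9031] 0.0423694319563458 [ 0.6534 -0.2138 -0.766 ]
```

View pics/w3.png

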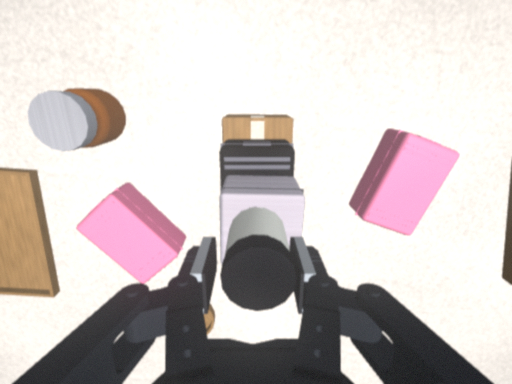

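Call:
apply_moves([
  {"travel": [0,0.001,0],"twist": [0,0,0],"claw": 0.039},
  {"travel": [0,0.001,0],"twist": [0,0,0],"claw": 0.036},
  {"travel": [0,0.001,0],"twist": [0,0,0],"claw": 0.03},
  {"travel": [0,0.001,0],"twist": [0,0,0],"claw": 0.02},
  {"travel": [0,0.001,0],"twist": [0,0,0],"claw": 0.02},
  {"travel": [0,0.001,-0.005],"twist": [0,0,0],"claw": 0.02},
  {"travel": [0,0.001,-0.015],"twist": [0,0,0],"claw": 0.02},
  {"travel": [0,0.001,-0.03],"twist": [0,0,0],"claw": 0.02},
], force=30)

```text
clock: 4.15
position: [0.4417, 0.3082, 0.1889]
tool_rot: [-3.141, -0.001, 2.983]
force: [-0.2, 0.2, -2.0]
grip_width: 0.0351
```

```bash
python3 - <<'E'
from h import *
s=bot.observe();f=bot.grab_frame("wrist");print(s["clock"],s["position"],np.degrees(s["tool_rot"]),s["grip_width"],s["force"])
cv2.imwrite("pics/w4.png",cv2.convertScaleAbs(f["frame"],alpha=1.3))
rel(.622,.193,.1,171)
E
```

```text
4.15 [0.4417 0.3082 0.1889] [-179.955    -0.0514  170.9241] 0.03513834827175681 [-0.2025  0.1735 -1.9875]
travel [-0.1954 -0.0865  0.0918] twist [ 0.09  0.09 -0.08] dist 0.233 rows>= 4.7
```

View pics/w4.png

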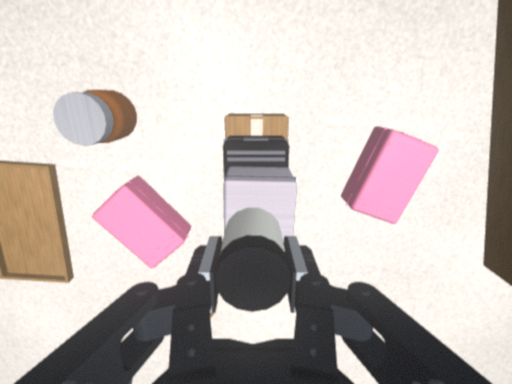

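```bash
python3 - <<'E'
from h import *
f=bot.grab_frame("wrist");T=np.array(f["tool_from_camera"])
for u,v in [(255,272),(255,238),(255,309),(217,272),(293,272)]:
    o,d=ray(f,u,v,T); print(o+d*(-.031-o[2])/d[2])
E
```

```text
[ 0.0048  0.0017 -0.031 ]
[ 0.0229  0.0016 -0.031 ]
[-0.017   0.0017 -0.031 ]
[ 0.0048 -0.0164 -0.031 ]
[ 0.0048  0.0197 -0.031 ]
```

Call:
apply_moves([
  {"travel": [-0.02,-0.01,-0.01],"twist": [0,0,0],"claw": 0.02},
  {"travel": [-0.05,-0.02,-0.01],"twist": [0,0,0],"claw": 0.02},
  {"travel": [-0.08,-0.035,-0.01],"twist": [0,0,0],"claw": 0.02},
  {"travel": [-0.11,-0.05,0.0],"twist": [0,0,0],"claw": 0.02},
  {"travel": [-0.14,-0.065,0.02],"twist": [0,0,0],"claw": 0.02},
  {"travel": [-0.17,-0.078,0.05],"twist": [0,0,0],"claw": 0.02},
  {"travel": [-0.19,-0.084,0.08],"twist": [0,0,0],"claw": 0.02},
  {"travel": [-0.1955,-0.0865,0.1],"twist": [0,0,0],"claw": 0.02},
  {"travel": [-0.1955,-0.0865,0.11],"twist": [0,0,0],"claw": 0.02},
  {"travel": [-0.1955,-0.0865,0.11],"twist": [0,0,0],"claw": 0.02},
])

```text
clock: 5.25
position: [0.6202, 0.1929, 0.0776]
tool_rot: [-3.141, -0.002, 2.984]
force: [-0.3, -0.2, -1.3]
grip_width: 0.0357
```

```bash
python3 - <<'E'
from h import *
s=bot.observe();f=bot.grab_frame("wrist");print(s["clock"],s["position"],np.degrees(s["tool_rot"]),s["grip_width"],s["force"])
cv2.imwrite("pics/w5.png",cv2.convertScaleAbs(f["frame"],alpha=1.3))
g=bot.grab_frame("top");crop(g["frame"],130,120,270,240,5,"t5.png")
E
```

```text
5.25 [0.6202 0.1929 0.0776] [-179.9899   -0.1041  170.9724] 0.035679234594919076 [-0.2957 -0.1598 -1.2938]
```

View pics/w5.png

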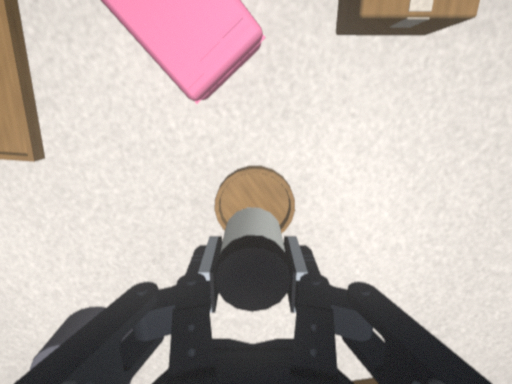

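View pics/t5.png

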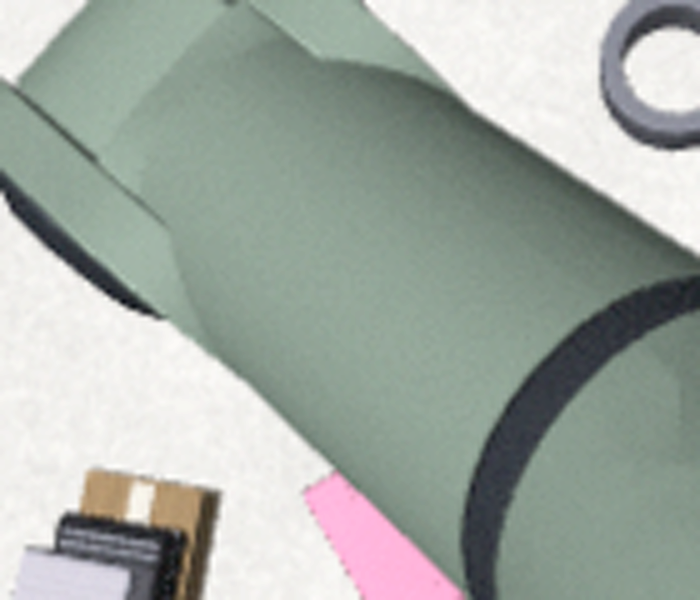

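The round flat's rim is at columns 215–295 with its top at row 166, and the pot cap is centred near (255,273).

```bash
python3 - <<'E'
from h import *
f=bot.grab_frame("wrist");s=bot.observe();P=wpose(f,s)
T=np.array(f["tool_from_camera"])
for u,v in [(255,166),(215,204),(295,204)]:
    o,d=ray(f,u,v,T); print(o+d*(.0656-o[2])/d[2])
# fit circle r=.033
from scipy.optimize import least_squares
q=[(215,204),(295,204),(255,166),(228,177),(282,177)]
A=np.array([(lambda od:od[0]+od[1]*(.0656-od[0][2])/od[1][2])(ray(f,u,v,T)) for u,v in q])[:,:2]
print(least_squares(lambda c:np.hypot(*(A-c[:2]).T)-.033,[0,0]).x)
E
```

```text
[0.0328 0.0024 0.0656]
[ 0.0013 -0.0298  0.0656]
[0.0013 0.0348 0.0656]
[-0.0009  0.0025]
```

Call:
apply_moves([
  {"travel": [-0.004,0.001,0.015],"twist": [0,0,0],"claw": 0.02},
  {"travel": [-0.004,0.001,0.03],"twist": [0,0,0],"claw": 0.02},
  {"travel": [-0.004,0.001,0.043],"twist": [0,0,0],"claw": 0.02},
  {"travel": [-0.004,0.001,0.05],"twist": [0,0,0],"claw": 0.02},
  {"travel": [-0.004,0.001,0.053],"twist": [0,0,0],"claw": 0.02},
  {"travel": [-0.004,0.001,0.054],"twist": [0,0,0],"claw": 0.02},
  {"travel": [-0.004,0.001,0.054],"twist": [0,0,0],"claw": 0.02},
])

```text
clock: 6.1
position: [0.6257, 0.1927, 0.0245]
tool_rot: [3.141, 0.0, 2.983]
force: [-0.8, -0.4, -0.7]
grip_width: 0.0347
```

```bash
python3 - <<'E'
from h import *
s=bot.observe();f=bot.grab_frame("wrist");print(s["clock"],s["position"],s["grip_width"],s["force"]); print(bot.observe()["position"],bot.observe()["force"])
cv2.imwrite("pics/w6.png",cv2.convertScaleAbs(f["frame"],alpha=1.3))
g=bot.grab_frame("scene");crop(g["frame"],250,190,350,265,7,"s6.png")
E
```

```text
6.1 [0.6257 0.1927 0.0245] 0.034676163830598176 [-0.7941 -0.4364 -0.713 ]
[0.6258 0.1927 0.0247] [-0.41    0.6681 -1.2998]
```

View pics/w6.png

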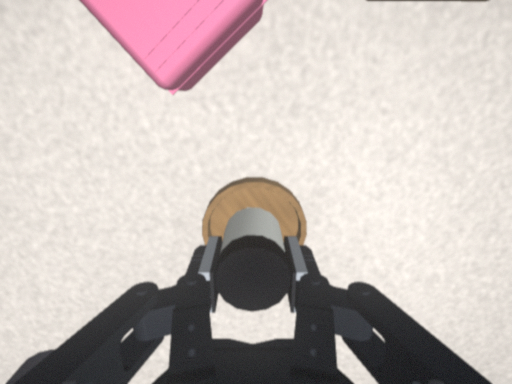

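View pics/s6.png

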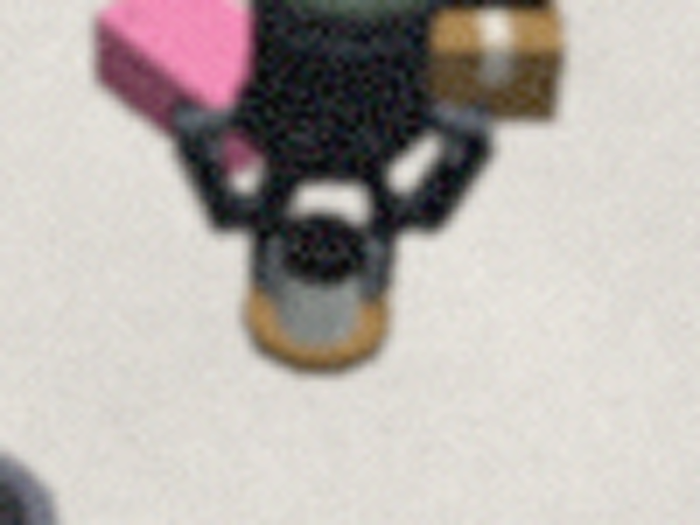

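Call:
apply_moves([
  {"travel": [0,0,0.0015],"twist": [0,0,0],"claw": 0.02},
  {"travel": [0,0,0.0025],"twist": [0,0,0],"claw": 0.02},
  {"travel": [0,0,0.0025],"twist": [0,0,0],"claw": 0.04},
  {"travel": [0,0,0.0025],"twist": [0,0,0],"claw": 0.05},
  {"travel": [0,0,0.0025],"twist": [0,0,0],"claw": 0.06},
  {"travel": [0,0,0.0],"twist": [0,0,0],"claw": 0.065},
  {"travel": [0,0,-0.02],"twist": [0,0,0],"claw": 0.075},
  {"travel": [0,0,-0.05],"twist": [0,0,0],"claw": 0.085},
  {"travel": [0,0,-0.09],"twist": [0,0,0],"claw": 0.085},
  {"travel": [0,0,-0.13],"twist": [0,0,0],"claw": 0.085},
])

```text
clock: 7.2
position: [0.6252, 0.1927, 0.1572]
tool_rot: [3.141, 0.0, 2.984]
force: [0.5, 0.2, 0.8]
grip_width: 0.0852
```

```bash
python3 - <<'E'
from h import *
s=bot.observe();f=bot.grab_frame("wrist");print(s["clock"],s["position"],s["grip_width"],s["force"]); 
cv2.imwrite("pics/w7.png",cv2.convertScaleAbs(f["frame"],alpha=1.3))
rel(.443,.309,.235,171)
E
```

```text
7.2 [0.6252 0.1927 0.1572] 0.08518785496271604 [0.4908 0.241  0.8139]
travel [ 0.1998  0.0846 -0.072 ] twist [ 0.24  0.39 -0.07] dist 0.229 rows>= 4.6
```

View pics/w7.png

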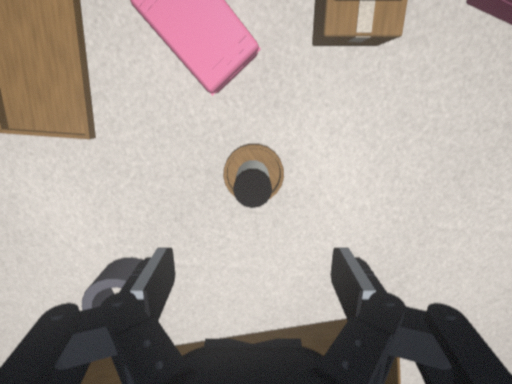

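The pot stands in the round flat, cap at (253,187) and rim centred at (254,173). Now I return to the stack.

Call:
apply_moves([
  {"travel": [0.04,0.016,-0.04],"twist": [0,0,0],"claw": 0.085},
  {"travel": [0.08,0.034,-0.072],"twist": [0,0,0],"claw": 0.085},
  {"travel": [0.12,0.051,-0.072],"twist": [0,0,0],"claw": 0.085},
  {"travel": [0.16,0.068,-0.072],"twist": [0,0,0],"claw": 0.085},
  {"travel": [0.19,0.08,-0.072],"twist": [0,0,0],"claw": 0.085},
  {"travel": [0.2,0.085,-0.072],"twist": [0,0,0],"claw": 0.085},
  {"travel": [0.2,0.085,-0.072],"twist": [0,0,0],"claw": 0.085},
])

```text
clock: 7.95
position: [0.4406, 0.309, 0.2275]
tool_rot: [3.141, 0.001, 2.986]
force: [-0.2, -0.7, -0.3]
grip_width: 0.0851
```

```bash
python3 - <<'E'
from h import *
s=bot.observe();f=bot.grab_frame("wrist");print(s["clock"],s["position"],s["tool_rot"],s["force"]); 
cv2.imwrite("pics/w8raw.png",f["frame"])
crop(f["frame"],190,90,330,230,5,"w8.png")
E
```

```text
7.95 [0.4406 0.309  0.2275] [3.141  0.0013 2.9855] [-0.1842 -0.6889 -0.2882]
```

View pics/w8.png

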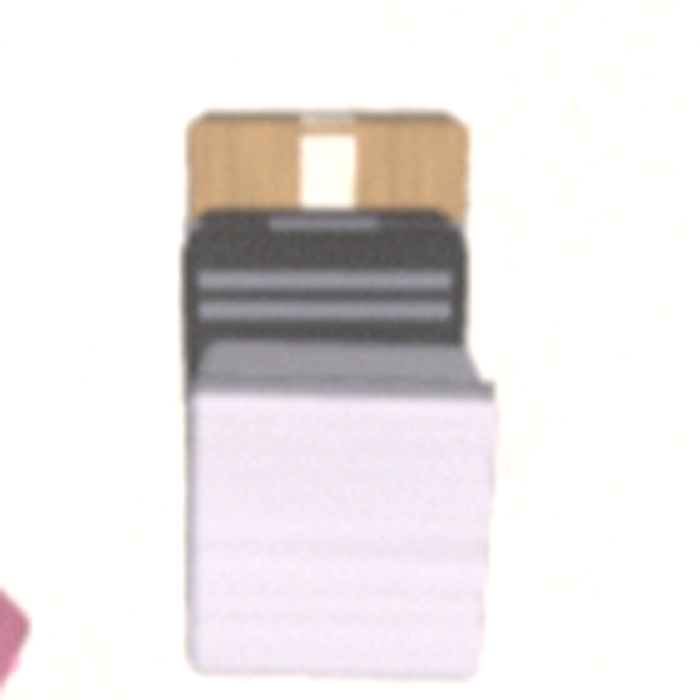

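```bash
cat >> h.py <<'E'
def wr(f,s,u0,v0,k,q,z):
    P=wpose(f,s)
    A=np.array([atz(f,u0+(x+.5)/k-.5,v0+(y+.5)/k-.5,z,P) for x,y in q])
    print(A[:,:2].mean(0),"sides",[round(float(np.linalg.norm(A[i]-A[(i+1)%4])),4) for i in range(4)],"yaws",[round(float(np.degrees(np.arctan2(*(A[(i+1)%4]-A[i])[[1,0]]))),1) for i in range(4)])
    return A
E
python3 - <<'E'
from h import *
f=bot.grab_frame("wrist");s=bot.observe()
wr(f,s,190,90,5,[(192,394),(495,394),(481,677),(187,671)],.14)
wr(f,s,190,90,5,[(190,215),(465,215),(465,677),(190,671)],.094)
rel(.443,.309,.118,171)
E
```

```text
[0.4441 0.312 ] sides [0.0516, 0.0532, 0.0537, 0.052] yaws [80.9, -9.4, -100.4, 168.2]
[0.4428 0.3106] sides [0.0538, 0.0999, 0.0603, 0.0984] yaws [80.9, -7.1, -100.5, 169.2]
travel [-0.0002  0.0016  0.1087] twist [-0.    0.05 -0.13] dist 0.109 rows>= 2.2
```

Call:
apply_moves([
  {"travel": [-0.003,0.003,0.03],"twist": [0,0,0.5],"claw": 0.085},
  {"travel": [-0.003,0.003,0.06],"twist": [0,0,0.5],"claw": 0.085},
  {"travel": [-0.003,0.003,0.09],"twist": [0,0,0.5],"claw": 0.085},
  {"travel": [-0.003,0.003,0.11],"twist": [0,0,0.5],"claw": 0.085},
  {"travel": [-0.003,0.003,0.1195],"twist": [0,0,0.5],"claw": 0.075},
  {"travel": [-0.003,0.003,0.1195],"twist": [0,0,0.5],"claw": 0.068},
  {"travel": [-0.003,0.003,0.1195],"twist": [0,0,0.5],"claw": 0.062},
  {"travel": [-0.003,0.003,0.1195],"twist": [0,0,0.5],"claw": 0.06},
])

```text
clock: 8.85
position: [0.4456, 0.3107, 0.1078]
tool_rot: [3.141, 0.001, 2.974]
force: [0.1, 0.3, 0.1]
grip_width: 0.0603
```

```bash
python3 - <<'E'
from h import *
s=bot.observe();f=bot.grab_frame("wrist");print(s["clock"],s["position"],s["tool_rot"],s["force"],s["grip_width"]); 
cv2.imwrite("pics/w9.png",cv2.convertScaleAbs(f["frame"],alpha=1.2))
E
```

```text
8.85 [0.4456 0.3107 0.1078] [3.1406 0.0011 2.9738] [0.0967 0.313  0.085 ] 0.06030141847198627
```

View pics/w9.png

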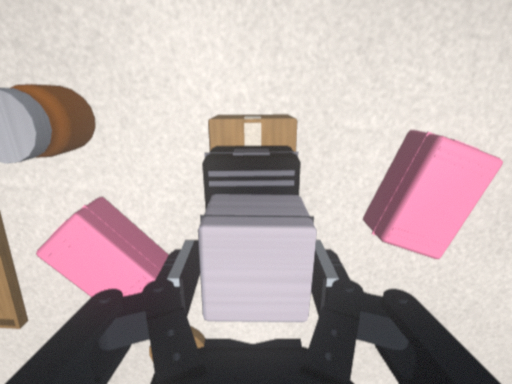

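The fingers sit evenly on both sides of the tin, whose edges are at 200 and 313.

Call:
apply_moves([
  {"travel": [0,0,0],"twist": [0,0,0],"claw": 0.056},
  {"travel": [0,0,0],"twist": [0,0,0],"claw": 0.053},
  {"travel": [0,0,0],"twist": [0,0,0],"claw": 0.04},
  {"travel": [0,0,0],"twist": [0,0,0],"claw": 0.04},
  {"travel": [0,0,0],"twist": [0,0,0],"claw": 0.04},
  {"travel": [0,0,-0.004],"twist": [0,0,0],"claw": 0.04},
  {"travel": [0,0,-0.015],"twist": [0,0,0],"claw": 0.04},
  {"travel": [0,0,-0.03],"twist": [0,0,0],"claw": 0.04},
  {"travel": [0,0,-0.05],"twist": [0,0,0],"claw": 0.04},
], force=40)

```text
clock: 9.8
position: [0.4447, 0.3104, 0.158]
tool_rot: [-3.141, -0.001, 2.975]
force: [-0.0, 0.0, -1.8]
grip_width: 0.0532
```

```bash
python3 - <<'E'
from h import *
s=bot.observe();f=bot.grab_frame("wrist");print(s["clock"],s["position"],s["tool_rot"],s["force"],s["grip_width"],s["qpos"]); 
cv2.imwrite("pics/w10.png",cv2.convertScaleAbs(f["frame"],alpha=1.2))
# square flat yaw options: -20 , 70, 160(-> -20) 
rel(.60,.05,.17,115)
rel(.645,-.190,.12,70,(.60,.05,.17,115))
E
```

```text
9.8 [0.4447 0.3104 0.158 ] [-3.1412 -0.0005  2.9745] [-0.006   0.0166 -1.849 ] 0.05323468907463449 [-0.1569  0.5934 -0.7854  1.8596  0.5248  0.9087  0.2124]
travel [-0.1958 -0.2322 -0.0089] twist [ 0.18  0.05 55.43] dist 0.304 rows>= 6.5
travel [-0.2365 -0.0606  0.05  ] twist [-0. -0. 45.] dist 0.249 rows>= 5.2
```

View pics/w10.png

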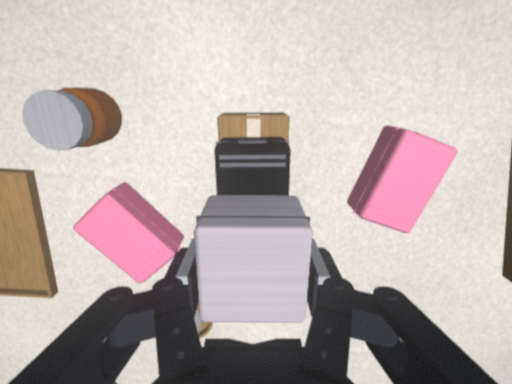

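Call:
apply_moves([
  {"travel": [-0.02,-0.02,-0.009],"twist": [0,0,5],"claw": 0.04},
  {"travel": [-0.045,-0.052,-0.009],"twist": [0,0,12],"claw": 0.04},
  {"travel": [-0.07,-0.083,-0.009],"twist": [0,0,19],"claw": 0.04},
  {"travel": [-0.095,-0.114,-0.009],"twist": [0,0,26],"claw": 0.04},
  {"travel": [-0.12,-0.145,-0.009],"twist": [0,0,33],"claw": 0.04},
  {"travel": [-0.145,-0.176,-0.009],"twist": [0,0,40],"claw": 0.04},
  {"travel": [-0.17,-0.205,-0.009],"twist": [0,0,47],"claw": 0.04},
  {"travel": [-0.19,-0.225,-0.009],"twist": [0,0,53],"claw": 0.04},
  {"travel": [-0.196,-0.232,-0.009],"twist": [0,0,55.5],"claw": 0.04},
])

```text
clock: 10.75
position: [0.6009, 0.0461, 0.1666]
tool_rot: [3.141, 0.001, 1.998]
force: [-0.2, -0.1, -2.4]
grip_width: 0.0535
```

```bash
python3 - <<'E'
from h import *
s=bot.observe();print(s["clock"],s["position"],np.degrees(s["tool_rot"]),s["force"],s["grip_width"])
rel(.645,-.190,.09,70)
E
```

```text
10.75 [0.6009 0.0461 0.1666] [179.9635   0.0527 114.4831] [-0.162  -0.1196 -2.3867] 0.05352482988809299
travel [-0.233  -0.0578  0.0767] twist [ 0.06  0.04 44.48] dist 0.252 rows>= 5.2
```

Call:
apply_moves([
  {"travel": [-0.03,-0.007,0.0],"twist": [0,0,5],"claw": 0.04},
  {"travel": [-0.065,-0.016,0.0],"twist": [0,0,11],"claw": 0.04},
  {"travel": [-0.1,-0.025,0.0],"twist": [0,0,18],"claw": 0.04},
  {"travel": [-0.135,-0.034,0.01],"twist": [0,0,25],"claw": 0.04},
  {"travel": [-0.17,-0.042,0.03],"twist": [0,0,32],"claw": 0.04},
  {"travel": [-0.2,-0.05,0.05],"twist": [0,0,39],"claw": 0.04},
  {"travel": [-0.225,-0.056,0.07],"twist": [0,0,44.5],"claw": 0.04},
  {"travel": [-0.233,-0.058,0.085],"twist": [0,0,44.5],"claw": 0.04},
  {"travel": [-0.233,-0.058,0.085],"twist": [0,0,44.5],"claw": 0.04},
])

```text
clock: 11.65
position: [0.644, -0.1867, 0.0792]
tool_rot: [-3.139, -0.0, 1.23]
force: [-0.4, 0.4, -1.9]
grip_width: 0.0535
```

```bash
python3 - <<'E'
from h import *
s=bot.observe();f=bot.grab_frame("wrist");print(s["clock"],s["position"],np.degrees(s["tool_rot"]),s["force"],s["grip_width"])
cv2.imwrite("pics/w11.png",cv2.convertScaleAbs(f["frame"],alpha=1.2))
crop(f["frame"],180,130,340,330,4,"w11c.png")
g=bot.grab_frame("scene");crop(g["frame"],130,200,230,280,7,"s11.png")
E
```

```text
11.65 [ 0.644  -0.1867  0.0792] [-179.8332   -0.0101   70.4637] [-0.4373  0.3918 -1.8837] 0.05354336262346339
```

View pics/w11.png

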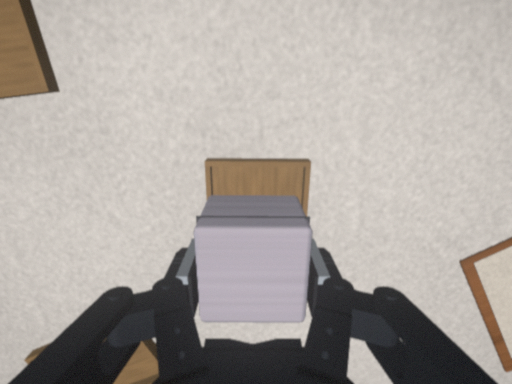

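View pics/s11.png

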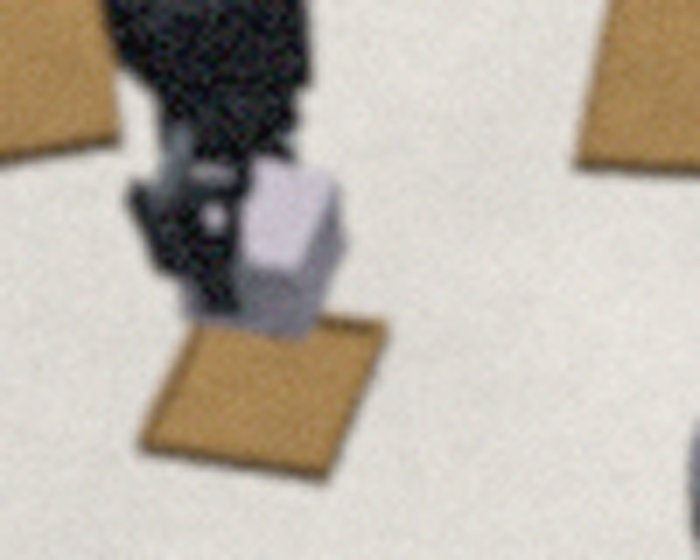

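```bash
python3 - <<'E'
from h import *
f=bot.grab_frame("wrist");T=np.array(f["tool_from_camera"])
def tl(u,v,z):
    o,d=ray(f,u,v,T);return (o+d*(z-o[2])/d[2])[:2]
zf=.0792-.012
for q in [(206,158),(310,158.5)]: print("flat",tl(*q,zf))
for q in [(195,219),(310,218),(306,321),(199,321)]: print("tin",tl(*q,-.032))
E
```

```text
flat [ 0.0396 -0.0354]
flat [0.0392 0.0446]
tin [ 0.0338 -0.0249]
tin [0.0343 0.0256]
tin [-0.0227  0.0275]
tin [-0.0227 -0.0266]
```

Call:
apply_moves([
  {"travel": [-0.005,0.004,0.01],"twist": [0,0,0],"claw": 0.04},
  {"travel": [-0.005,0.004,0.028],"twist": [0,0,0],"claw": 0.04},
  {"travel": [-0.005,0.004,0.045],"twist": [0,0,0],"claw": 0.04},
  {"travel": [-0.005,0.004,0.054],"twist": [0,0,0],"claw": 0.04},
  {"travel": [-0.005,0.004,0.058],"twist": [0,0,0],"claw": 0.04},
  {"travel": [-0.005,0.004,0.059],"twist": [0,0,0],"claw": 0.04},
  {"travel": [-0.005,0.004,0.059],"twist": [0,0,0],"claw": 0.04},
])

```text
clock: 12.5
position: [0.6474, -0.1926, 0.022]
tool_rot: [3.141, -0.0, 1.229]
force: [0.0, -1.1, -2.0]
grip_width: 0.0535
```

```bash
python3 - <<'E'
from h import *
s=bot.observe();f=bot.grab_frame("wrist");print(s["clock"],s["position"],np.degrees(s["tool_rot"]),s["force"],s["grip_width"])
cv2.imwrite("pics/w12.png",cv2.convertScaleAbs(f["frame"],alpha=1.2))
g=bot.grab_frame("scene");crop(g["frame"],130,200,230,280,7,"s12.png")
E
```

```text
12.5 [ 0.6474 -0.1926  0.022 ] [179.9799  -0.0055  70.4182] [ 0.0045 -1.1422 -1.9696] 0.05345797044084781
```

View pics/s12.png

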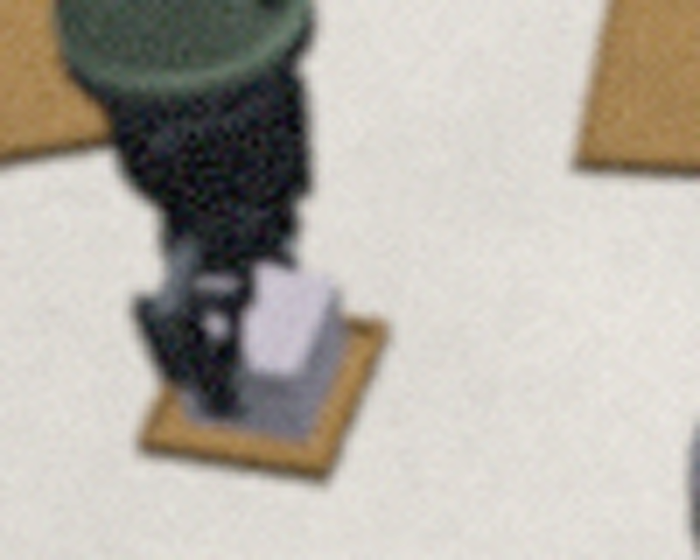

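View pics/w12.png

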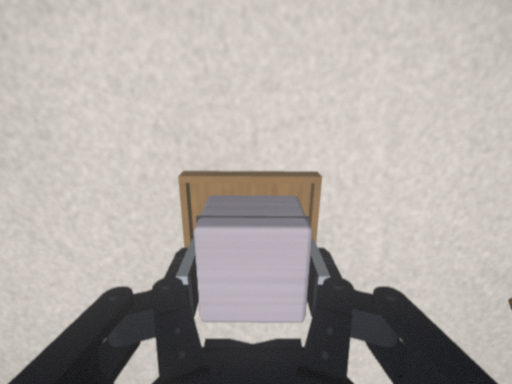

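```bash
python3 - <<'E'
from h import *
f=bot.grab_frame("wrist");T=np.array(f["tool_from_camera"])
def tl(u,v,z):
    o,d=ray(f,u,v,T);return (o+d*(z-o[2])/d[2])[:2]
for q in [(180,172),(321,172)]: print("flat",tl(*q,.022-.012))
for q in [(206,197),(299,197)]: print("tin",tl(*q,.0138))
E
```

```text
flat [ 0.0438 -0.041 ]
flat [0.0439 0.0394]
tin [ 0.0272 -0.0276]
tin [0.0273 0.0284]
```

Call:
apply_moves([
  {"travel": [0.002,-0.001,0.002],"twist": [0,0,0],"claw": 0.04},
  {"travel": [0.002,-0.001,0.0035],"twist": [0,0,0],"claw": 0.04},
  {"travel": [0.002,-0.001,0.0045],"twist": [0,0,0],"claw": 0.04},
  {"travel": [0.002,-0.001,0.0045],"twist": [0,0,0],"claw": 0.04},
])

```text
clock: 13.05
position: [0.6468, -0.1904, 0.0171]
tool_rot: [-3.141, 0.0, 1.229]
force: [0.6, -0.0, -3.4]
grip_width: 0.0534
```

Call:
apply_moves([
  {"travel": [0,0,0],"twist": [0,0,0],"claw": 0.057},
  {"travel": [0,0,0],"twist": [0,0,0],"claw": 0.062},
  {"travel": [0,0,0],"twist": [0,0,0],"claw": 0.07},
  {"travel": [0,0,0],"twist": [0,0,0],"claw": 0.08},
  {"travel": [0,0,-0.015],"twist": [0,0,0],"claw": 0.085},
  {"travel": [0,0,-0.045],"twist": [0,0,0],"claw": 0.085},
  {"travel": [0,0,-0.085],"twist": [0,0,0],"claw": 0.085},
  {"travel": [0,0,-0.13],"twist": [0,0,0],"claw": 0.085},
  {"travel": [0,0,-0.16],"twist": [0,0,0],"claw": 0.085},
  {"travel": [0,0,-0.16],"twist": [0,0,0],"claw": 0.085},
])

```text
clock: 14.05
position: [0.649, -0.1908, 0.1834]
tool_rot: [3.134, -0.001, 1.229]
force: [0.5, -0.4, 0.1]
grip_width: 0.0848
```

```bash
python3 - <<'E'
from h import *
s=bot.observe();f=bot.grab_frame("wrist");print(s["clock"],s["position"],np.degrees(s["tool_rot"]),s["force"],s["grip_width"])
cv2.imwrite("pics/w13.png",cv2.convertScaleAbs(f["frame"],alpha=1.2))
rel(.60,.06,.2,120)
rel(.443,.310,.18,171,(.60,.06,.2,120))
E
```

```text
14.05 [ 0.649  -0.1908  0.1834] [179.5668  -0.0447  70.4026] [ 0.5154 -0.3518  0.0927] 0.0848241010802738
travel [ 0.2201 -0.1291 -0.0198] twist [  0.25   0.09 -49.59] dist 0.256 rows>= 5.8
travel [ 0.295 -0.011  0.02 ] twist [ -0.   0. -51.] dist 0.296 rows>= 5.9
```

View pics/w13.png

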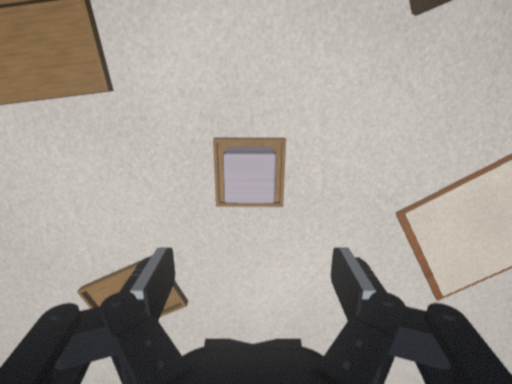

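The tin sits in the square flat, centred near (250,175). Next is the case.

Call:
apply_moves([
  {"travel": [0.22,-0.129,-0.02],"twist": [0,0,-49.6],"claw": 0.085},
  {"travel": [0.22,-0.129,-0.02],"twist": [0,0,-49.6],"claw": 0.085},
  {"travel": [0.22,-0.129,-0.02],"twist": [0,0,-49.6],"claw": 0.085},
  {"travel": [0.22,-0.129,-0.02],"twist": [0,0,-49.6],"claw": 0.085},
  {"travel": [0.22,-0.129,-0.02],"twist": [0,0,-49.6],"claw": 0.085},
  {"travel": [0.22,-0.129,-0.02],"twist": [0,0,-49.6],"claw": 0.085},
  {"travel": [0.22,-0.129,-0.02],"twist": [0,0,-49.6],"claw": 0.085},
])

```text
clock: 14.8
position: [0.5985, 0.0617, 0.1972]
tool_rot: [-3.141, -0.001, 2.1]
force: [-0.8, -1.3, -0.8]
grip_width: 0.0848
```

Call:
apply_moves([
  {"travel": [0.295,-0.011,0.02],"twist": [0,0,-51],"claw": 0.085},
  {"travel": [0.295,-0.011,0.02],"twist": [0,0,-51],"claw": 0.085},
  {"travel": [0.295,-0.011,0.02],"twist": [0,0,-51],"claw": 0.085},
  {"travel": [0.295,-0.011,0.02],"twist": [0,0,-51],"claw": 0.085},
  {"travel": [0.295,-0.011,0.02],"twist": [0,0,-51],"claw": 0.085},
  {"travel": [0.295,-0.011,0.02],"twist": [0,0,-51],"claw": 0.085},
  {"travel": [0.295,-0.011,0.02],"twist": [0,0,-51],"claw": 0.085},
  {"travel": [0.295,-0.011,0.02],"twist": [0,0,-51],"claw": 0.085},
])

```text
clock: 15.6
position: [0.4422, 0.3094, 0.1768]
tool_rot: [-3.141, -0.001, 2.981]
force: [1.6, 0.1, -0.4]
grip_width: 0.0849
```

```bash
python3 - <<'E'
from h import *
s=bot.observe();f=bot.grab_frame("wrist");print(s["clock"],s["position"],np.degrees(s["tool_rot"]),s["force"]); 
cv2.imwrite("pics/w14.png",cv2.convertScaleAbs(f["frame"],alpha=1.2))
crop(f["frame"],190,90,330,240,5,"w14c.png")
E
```

```text
15.6 [0.4422 0.3094 0.1768] [-179.9396   -0.0348  170.8114] [ 1.6315  0.1258 -0.4172]
```

View pics/w14c.png

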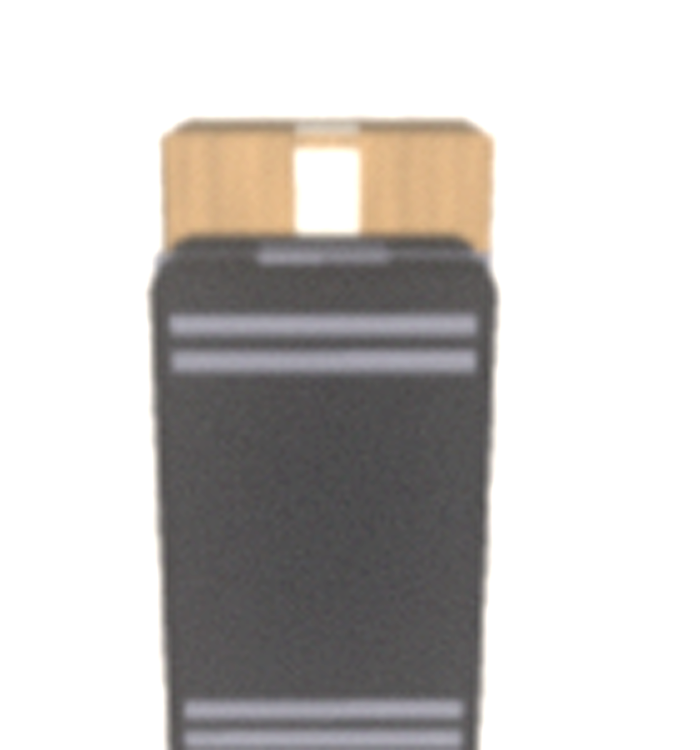

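View pics/w14.png

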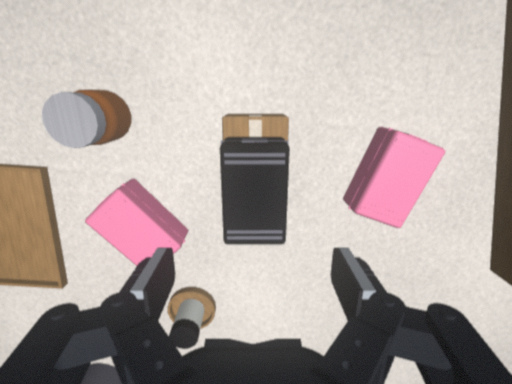

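```bash
python3 - <<'E'
from h import *
f=bot.grab_frame("wrist");s=bot.observe()
A=wr(f,s,0,0,1,[(220.5,142),(289.5,142),(286.5,243),(223.5,243)],.094)
c=A[:,:2].mean(0); rel(c[0],c[1],.062,170.5)
A=wr(f,s,0,0,1,[(222,116),(289,116),(288,243),(223.5,243)],.048)
E
```

```text
[0.4413 0.3112] sides [0.056, 0.0925, 0.0579, 0.0926] yaws [80.7, -8.5, -99.2, 170.3]
travel [0.0022 0.0027 0.1149] twist [-0.07 -0.    0.22] dist 0.115 rows>= 2.3
[0.4458 0.3115] sides [0.0634, 0.1359, 0.0714, 0.1359] yaws [80.7, -7.3, -99.2, 169.4]
```

Call:
apply_moves([
  {"travel": [0.002,0.0025,0.03],"twist": [0,0,0],"claw": 0.085},
  {"travel": [0.002,0.0025,0.06],"twist": [0,0,0],"claw": 0.085},
  {"travel": [0.002,0.0025,0.09],"twist": [0,0,0],"claw": 0.085},
  {"travel": [0.002,0.0025,0.107],"twist": [0,0,0],"claw": 0.085},
  {"travel": [0.002,0.0025,0.115],"twist": [0,0,0],"claw": 0.077},
  {"travel": [0.002,0.0025,0.115],"twist": [0,0,0],"claw": 0.07},
  {"travel": [0.002,0.0025,0.115],"twist": [0,0,0],"claw": 0.066},
  {"travel": [0.002,0.0025,0.115],"twist": [0,0,0],"claw": 0.064},
])

```text
clock: 16.5
position: [0.4411, 0.3131, 0.0634]
tool_rot: [3.141, 0.001, 2.984]
force: [-1.4, 0.5, -0.4]
grip_width: 0.0639
```

```bash
python3 - <<'E'
from h import *
s=bot.observe();f=bot.grab_frame("wrist");print(s["clock"],s["position"],s["tool_rot"],s["force"],s["grip_width"]); 
cv2.imwrite("pics/w15.png",cv2.convertScaleAbs(f["frame"],alpha=1.3))
E
```

```text
16.5 [0.4411 0.3131 0.0634] [3.1406 0.0012 2.9842] [-1.3745  0.504  -0.4174] 0.06390372495139687
```

View pics/w15.png

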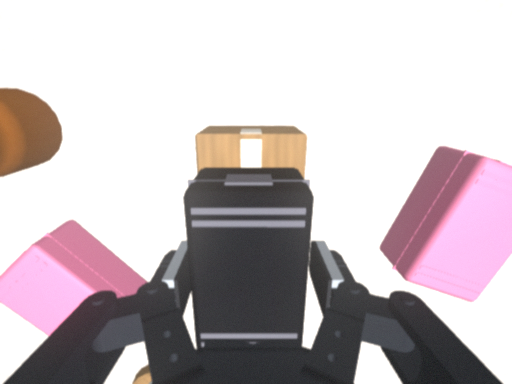

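Call:
apply_moves([
  {"travel": [0,0,0],"twist": [0,0,0],"claw": 0.06},
  {"travel": [0,0,0],"twist": [0,0,0],"claw": 0.057},
  {"travel": [0,0,0],"twist": [0,0,0],"claw": 0.045},
  {"travel": [0,0,0],"twist": [0,0,0],"claw": 0.045},
  {"travel": [0,0,0],"twist": [0,0,0],"claw": 0.045},
  {"travel": [0,0,-0.004],"twist": [0,0,0],"claw": 0.045},
  {"travel": [0,0,-0.015],"twist": [0,0,0],"claw": 0.045},
  {"travel": [0,0,-0.035],"twist": [0,0,0],"claw": 0.045},
  {"travel": [0,0,-0.06],"twist": [0,0,0],"claw": 0.045},
  {"travel": [0,0,-0.08],"twist": [0,0,0],"claw": 0.045},
], force=45)

```text
clock: 17.55
position: [0.4404, 0.3131, 0.1442]
tool_rot: [3.141, 0.0, 2.985]
force: [0.5, -1.3, -2.2]
grip_width: 0.0577
```

```bash
python3 - <<'E'
from h import *
s=bot.observe();f=bot.grab_frame("wrist");print(s["clock"],s["position"],s["tool_rot"],s["force"],s["grip_width"],s["qpos"]); 
cv2.imwrite("pics/w16.png",cv2.convertScaleAbs(f["frame"],alpha=1.3))
rel(.53,.10,.15,115)
rel(.50,-.12,.15,65,(.53,.10,.15,115))
rel(.433,-.303,.10,5.5,(.5,-.12,.15,65))
E
```

```text
17.55 [0.4404 0.3131 0.1442] [3.1409 0.0002 2.9851] [ 0.5314 -1.2911 -2.1838] 0.057661842490923286 [-0.1741  0.6082 -0.7732  1.8765  0.5443  0.8795  0.197 ]
travel [-0.121  -0.1975 -0.0034] twist [ 0.22  0.06 56.02] dist 0.232 rows>= 6.5
travel [-0.1867 -0.1202 -0.    ] twist [ 0. -0. 50.] dist 0.222 rows>= 5.8
travel [-0.1942  0.0166  0.05  ] twist [-0.  -0.  59.5] dist 0.201 rows>= 6.9
```

View pics/w16.png

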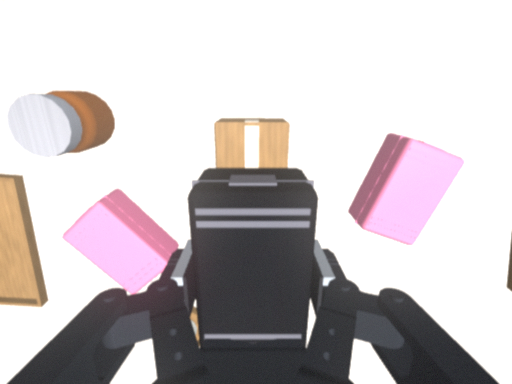

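Call:
apply_moves([
  {"travel": [-0.012,-0.02,-0.003],"twist": [0,0,5],"claw": 0.045},
  {"travel": [-0.028,-0.045,-0.003],"twist": [0,0,12],"claw": 0.045},
  {"travel": [-0.044,-0.072,-0.003],"twist": [0,0,20],"claw": 0.045},
  {"travel": [-0.06,-0.1,-0.003],"twist": [0,0,28],"claw": 0.045},
  {"travel": [-0.077,-0.127,-0.003],"twist": [0,0,36],"claw": 0.045},
  {"travel": [-0.094,-0.154,-0.003],"twist": [0,0,43],"claw": 0.045},
  {"travel": [-0.11,-0.18,-0.003],"twist": [0,0,50],"claw": 0.045},
  {"travel": [-0.121,-0.197,-0.003],"twist": [0,0,56],"claw": 0.045},
])

```text
clock: 18.4
position: [0.5298, 0.0971, 0.1457]
tool_rot: [3.141, 0.0, 2.001]
force: [0.0, 0.9, -3.3]
grip_width: 0.0573
```

Call:
apply_moves([
  {"travel": [-0.023,-0.015,0],"twist": [0,0,6],"claw": 0.045},
  {"travel": [-0.05,-0.032,0],"twist": [0,0,13],"claw": 0.045},
  {"travel": [-0.078,-0.05,0],"twist": [0,0,20],"claw": 0.045},
  {"travel": [-0.106,-0.068,0],"twist": [0,0,28],"claw": 0.045},
  {"travel": [-0.134,-0.086,0],"twist": [0,0,36],"claw": 0.045},
  {"travel": [-0.162,-0.104,0],"twist": [0,0,43],"claw": 0.045},
  {"travel": [-0.187,-0.12,0],"twist": [0,0,50],"claw": 0.045},
])

```text
clock: 19.1
position: [0.4992, -0.1223, 0.1458]
tool_rot: [3.141, -0.0, 1.129]
force: [0.9, -0.1, -2.8]
grip_width: 0.0575
```

```bash
python3 - <<'E'
from h import *
s=bot.observe();print(s["clock"],s["position"],np.degrees(s["tool_rot"]),s["force"],s["grip_width"],s["qpos"])
rel(.434,-.301,.08,5.5)
E
```

```text
19.1 [ 0.4992 -0.1223  0.1458] [179.9783  -0.0224  64.7089] [ 0.8861 -0.1085 -2.8339] 0.05749535898662048 [ 0.343   0.4756 -0.287   1.9594  0.1947  0.7323 -0.5006]
travel [-0.1895  0.0174  0.0657] twist [ 0.01 -0.03 59.21] dist 0.201 rows>= 6.9
```

Call:
apply_moves([
  {"travel": [-0.025,0.002,0],"twist": [0,0,7],"claw": 0.045},
  {"travel": [-0.05,0.005,0],"twist": [0,0,15],"claw": 0.045},
  {"travel": [-0.08,0.008,0],"twist": [0,0,23],"claw": 0.045},
  {"travel": [-0.105,0.01,0.01],"twist": [0,0,31],"claw": 0.045},
  {"travel": [-0.13,0.012,0.02],"twist": [0,0,39],"claw": 0.045},
  {"travel": [-0.155,0.014,0.035],"twist": [0,0,47],"claw": 0.045},
  {"travel": [-0.18,0.016,0.05],"twist": [0,0,54],"claw": 0.045},
  {"travel": [-0.1895,0.0175,0.062],"twist": [0,0,59],"claw": 0.045},
  {"travel": [-0.1895,0.0175,0.066],"twist": [0,0,59],"claw": 0.045},
  {"travel": [-0.1895,0.0175,0.066],"twist": [0,0,59],"claw": 0.045},
])

```text
clock: 20.1
position: [0.4356, -0.2991, 0.0792]
tool_rot: [-3.141, 0.0, 0.108]
force: [0.3, 0.7, -2.2]
grip_width: 0.0573
```

```bash
python3 - <<'E'
from h import *
s=bot.observe();f=bot.grab_frame("wrist");print(s["clock"],s["position"],np.degrees(s["tool_rot"]),s["force"],s["grip_width"],s["qpos"])
cv2.imwrite("pics/w17.png",cv2.convertScaleAbs(f["frame"],alpha=1.3))
g=bot.grab_frame("scene");crop(g["frame"],90,150,190,240,7,"s17.png")
E
```

```text
20.1 [ 0.4356 -0.2991  0.0792] [-179.9395    0.0099    6.2082] [ 0.3031  0.7319 -2.1653] 0.05727129900984978 [ 0.4924  0.5926 -0.0032  1.9719  0.0018  0.5778 -0.9742]
```

View pics/w17.png

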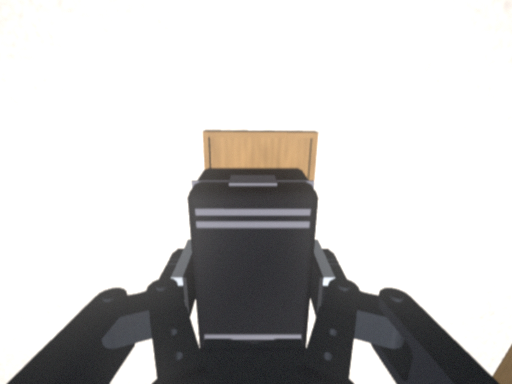

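View pics/s17.png

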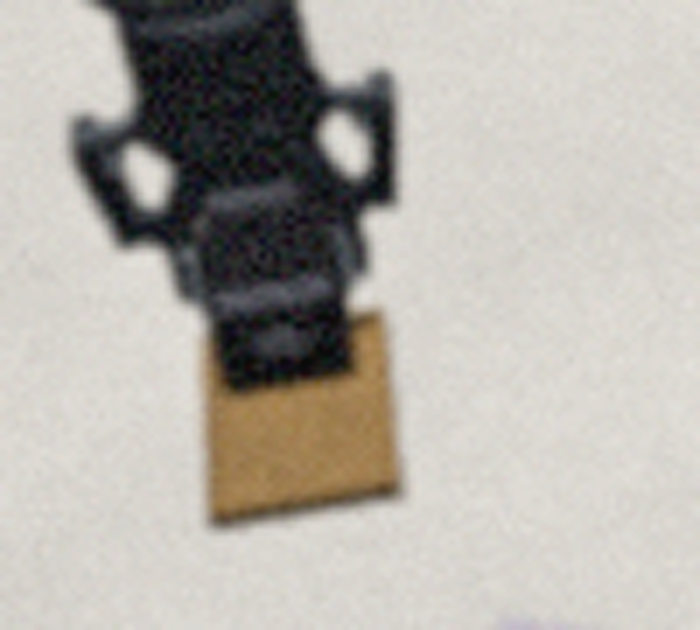

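```bash
cat >> h.py <<'E'
def tl(f,u,v,z):
    T=np.array(f["tool_from_camera"]);o,d=ray(f,u,v,T);return (o+d*(z-o[2])/d[2])[:2]
E
python3 - <<'E'
from h import *
f=bot.grab_frame("wrist")
for q in [(204,131),(318,132)]: print("flat",tl(f,*q,.0792-.012))
for q in [(202,169),(306,169)]: print("case bottom",tl(f,*q,.0154))
E
```

```text
flat [ 0.06   -0.0365]
flat [0.0593 0.0485]
case bottom [ 0.0442 -0.03  ]
case bottom [0.0442 0.0312]
```

Call:
apply_moves([
  {"travel": [0.001,0.005,0.01],"twist": [0,0,0],"claw": 0.045},
  {"travel": [0.001,0.005,0.025],"twist": [0,0,0],"claw": 0.045},
  {"travel": [0.001,0.005,0.042],"twist": [0,0,0],"claw": 0.045},
  {"travel": [0.001,0.005,0.052],"twist": [0,0,0],"claw": 0.045},
  {"travel": [0.001,0.005,0.056],"twist": [0,0,0],"claw": 0.045},
  {"travel": [0.001,0.005,0.057],"twist": [0,0,0],"claw": 0.045},
  {"travel": [0.001,0.005,0.057],"twist": [0,0,0],"claw": 0.045},
])

```text
clock: 20.95
position: [0.4371, -0.305, 0.0226]
tool_rot: [3.141, -0.0, 0.105]
force: [0.4, -0.3, -2.0]
grip_width: 0.0574
```

```bash
python3 - <<'E'
from h import *
s=bot.observe();f=bot.grab_frame("wrist");print(s["clock"],s["position"],np.degrees(s["tool_rot"]),s["force"],s["grip_width"])
cv2.imwrite("pics/w18.png",cv2.convertScaleAbs(f["frame"],alpha=1.3))
g=bot.grab_frame("scene");crop(g["frame"],90,150,190,240,7,"s18.png")
E
```

```text
20.95 [ 0.4371 -0.305   0.0226] [179.9876  -0.0181   6.0254] [ 0.3929 -0.2806 -1.9605] 0.057386713607929456
```

View pics/w18.png

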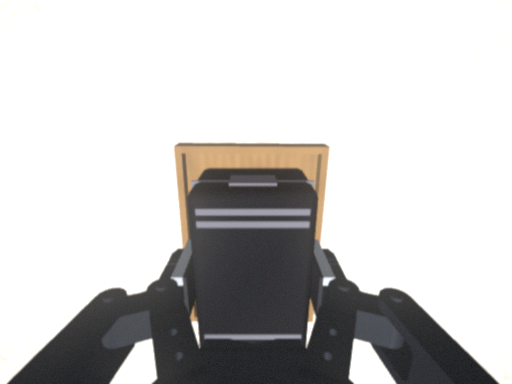

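View pics/s18.png

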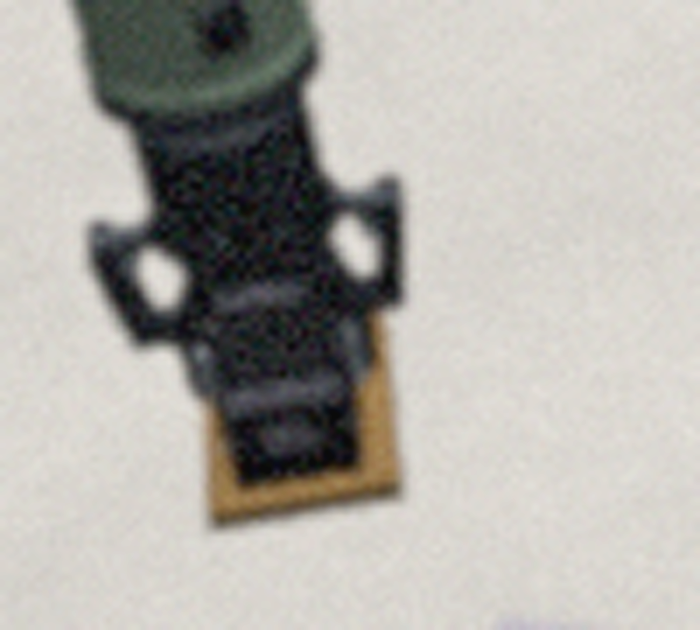

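```bash
python3 - <<'E'
from h import *
f=bot.grab_frame("wrist")
for q in [(176,145),(328,145)]: print("flat",tl(f,*q,.0226-.012))
for q in [(202,169),(306,169)]: print("case bottom",tl(f,*q,.0154))
E
```

```text
flat [ 0.0591 -0.0427]
flat [0.0592 0.0415]
case bottom [ 0.0442 -0.03  ]
case bottom [0.0442 0.0312]
```

Call:
apply_moves([
  {"travel": [0.001,-0.001,0.0015],"twist": [0,0,0],"claw": 0.045},
  {"travel": [0.001,-0.001,0.003],"twist": [0,0,0],"claw": 0.045},
  {"travel": [0.001,-0.001,0.004],"twist": [0,0,0],"claw": 0.045},
  {"travel": [0.001,-0.001,0.004],"twist": [0,0,0],"claw": 0.045},
])

```text
clock: 21.5
position: [0.4378, -0.3038, 0.0182]
tool_rot: [-3.142, 0.0, 0.105]
force: [-0.1, 0.6, -2.5]
grip_width: 0.0574
```

Call:
apply_moves([
  {"travel": [0,0,0],"twist": [0,0,0],"claw": 0.061},
  {"travel": [0,0,0],"twist": [0,0,0],"claw": 0.066},
  {"travel": [0,0,0],"twist": [0,0,0],"claw": 0.074},
  {"travel": [0,0,0],"twist": [0,0,0],"claw": 0.083},
  {"travel": [0,0,-0.015],"twist": [0,0,0],"claw": 0.085},
  {"travel": [0,0,-0.045],"twist": [0,0,0],"claw": 0.085},
  {"travel": [0,0,-0.085],"twist": [0,0,0],"claw": 0.085},
  {"travel": [0,0,-0.13],"twist": [0,0,0],"claw": 0.085},
  {"travel": [0,0,-0.16],"twist": [0,0,0],"claw": 0.085},
  {"travel": [0,0,-0.16],"twist": [0,0,0],"claw": 0.085},
])

```text
clock: 22.5
position: [0.4393, -0.3048, 0.1834]
tool_rot: [3.138, -0.006, 0.105]
force: [-0.1, 0.1, -1.4]
grip_width: 0.0849
```

```bash
python3 - <<'E'
from h import *
s=bot.observe();f=bot.grab_frame("wrist");print(s["clock"],s["position"],np.degrees(s["tool_rot"]),s["force"],s["grip_width"])
cv2.imwrite("pics/w19.png",cv2.convertScaleAbs(f["frame"],alpha=1.3))
rel(.50,-.10,.18,70)
rel(.53,.10,.18,120,(.50,-.10,.18,70))
rel(.446,.311,.15,171,(.53,.10,.18,120))
E
```

```text
22.5 [ 0.4393 -0.3048  0.1834] [179.7671  -0.3294   5.9961] [-0.1006  0.0984 -1.4398] 0.08490321930678185
travel [ 0.0825 -0.1968  0.001 ] twist [  0.25  -0.1  -63.99] dist 0.213 rows>= 7.4
travel [ 0.1982 -0.0402 -0.    ] twist [  0.   0. -50.] dist 0.202 rows>= 5.8
travel [0.2247 0.0328 0.03  ] twist [ -0.   0. -51.] dist 0.229 rows>= 5.9
```

View pics/w19.png

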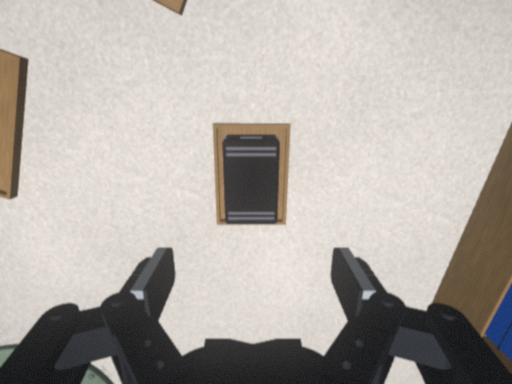

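```bash
python3 - <<'E'
from h import *
f=bot.grab_frame("wrist");s=bot.observe()
wr(f,s,0,0,1,[(222,136),(280,136),(277.5,222),(225,222)],.049)
wr(f,s,0,0,1,[(213,124),(291,124),(286.5,224),(217,224)],.012)
E
```

```text
[ 0.4394 -0.3021] sides [0.0566, 0.0922, 0.0569, 0.0922] yaws [-84.0, -173.8, 96.0, 6.0]
[ 0.4334 -0.3035] sides [0.0852, 0.1203, 0.0857, 0.1203] yaws [-84.0, -174.0, 96.0, 5.7]
```

Call:
apply_moves([
  {"travel": [0.0825,-0.197,0],"twist": [0,0,-64],"claw": 0.085},
  {"travel": [0.0825,-0.197,0],"twist": [0,0,-64],"claw": 0.085},
  {"travel": [0.0825,-0.197,0],"twist": [0,0,-64],"claw": 0.085},
  {"travel": [0.0825,-0.197,0],"twist": [0,0,-64],"claw": 0.085},
  {"travel": [0.0825,-0.197,0],"twist": [0,0,-64],"claw": 0.085},
  {"travel": [0.0825,-0.197,0],"twist": [0,0,-64],"claw": 0.085},
  {"travel": [0.0825,-0.197,0],"twist": [0,0,-64],"claw": 0.085},
  {"travel": [0.0825,-0.197,0],"twist": [0,0,-64],"claw": 0.085},
])

```text
clock: 23.4
position: [0.4985, -0.099, 0.1775]
tool_rot: [-3.14, 0.0, 1.228]
force: [0.3, -0.5, 0.2]
grip_width: 0.0852
```

Call:
apply_moves([
  {"travel": [0.198,-0.04,0],"twist": [0,0,-50],"claw": 0.085},
  {"travel": [0.198,-0.04,0],"twist": [0,0,-50],"claw": 0.085},
  {"travel": [0.198,-0.04,0],"twist": [0,0,-50],"claw": 0.085},
  {"travel": [0.198,-0.04,0],"twist": [0,0,-50],"claw": 0.085},
  {"travel": [0.198,-0.04,0],"twist": [0,0,-50],"claw": 0.085},
  {"travel": [0.198,-0.04,0],"twist": [0,0,-50],"claw": 0.085},
  {"travel": [0.198,-0.04,0],"twist": [0,0,-50],"claw": 0.085},
])

```text
clock: 24.1
position: [0.5286, 0.1006, 0.1774]
tool_rot: [-3.14, -0.001, 2.098]
force: [-0.0, 0.3, -0.3]
grip_width: 0.0853
```

```bash
python3 - <<'E'
from h import *
s=bot.observe();print(s["clock"],s["position"],np.degrees(s["tool_rot"]))
rel(.446,.311,.15,171)
E
```

```text
24.1 [0.5286 0.1006 0.1774] [-179.8977   -0.0628  120.1816]
travel [0.2234 0.0345 0.0276] twist [ -0.07  -0.1  -50.82] dist 0.228 rows>= 5.9
```

Call:
apply_moves([
  {"travel": [0.223,0.0345,0.028],"twist": [0,0,-51],"claw": 0.085},
  {"travel": [0.223,0.0345,0.028],"twist": [0,0,-51],"claw": 0.085},
  {"travel": [0.223,0.0345,0.028],"twist": [0,0,-51],"claw": 0.085},
  {"travel": [0.223,0.0345,0.028],"twist": [0,0,-51],"claw": 0.085},
  {"travel": [0.223,0.0345,0.028],"twist": [0,0,-51],"claw": 0.085},
  {"travel": [0.223,0.0345,0.028],"twist": [0,0,-51],"claw": 0.085},
  {"travel": [0.223,0.0345,0.028],"twist": [0,0,-51],"claw": 0.085},
  {"travel": [0.223,0.0345,0.028],"twist": [0,0,-51],"claw": 0.085},
])

```text
clock: 24.9
position: [0.4478, 0.3098, 0.1499]
tool_rot: [-3.141, -0.001, 2.977]
force: [0.2, -0.4, 0.2]
grip_width: 0.0851
```

```bash
python3 - <<'E'
from h import *
s=bot.observe();f=bot.grab_frame("wrist");print(s["clock"],s["position"],np.degrees(s["tool_rot"]),s["force"]); 
cv2.imwrite("pics/w20.png",cv2.convertScaleAbs(f["frame"],alpha=1.2))
g=bot.grab_frame("top");crop(g["frame"],270,130,420,280,5,"t20.png")
E
```

```text
24.9 [0.4478 0.3098 0.1499] [-179.9504   -0.0342  170.5701] [ 0.2426 -0.4472  0.1865]
```

View pics/w20.png

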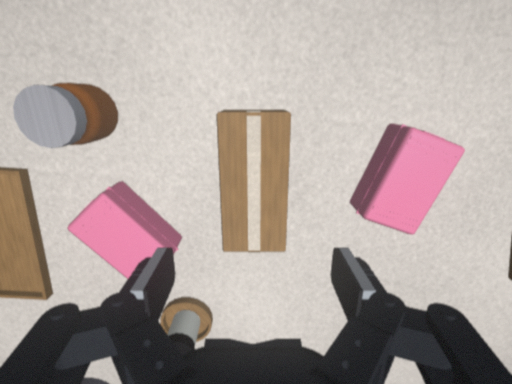

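View pics/t20.png

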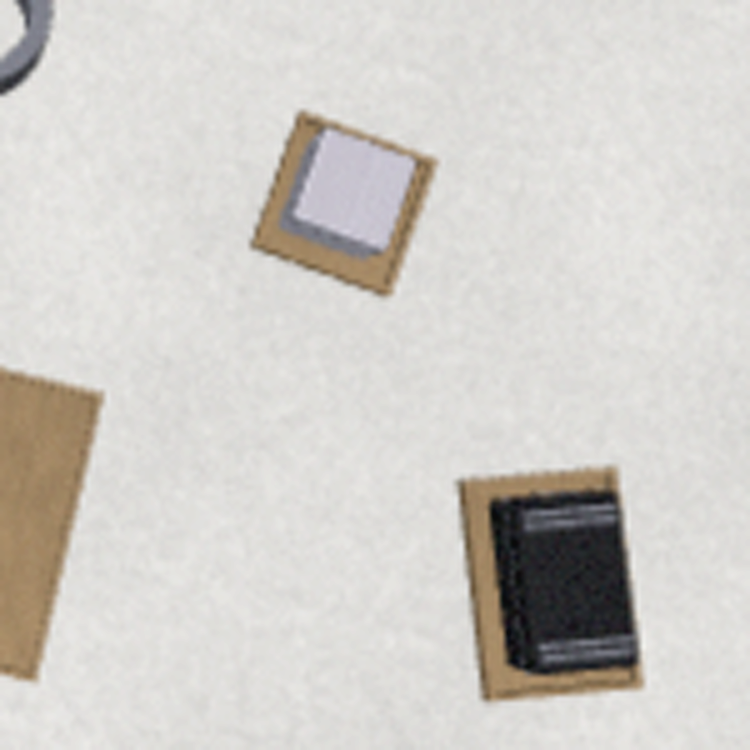

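```bash
python3 - <<'E'
from h import *
s=bot.observe();f=bot.grab_frame("wrist")
A=wr(f,s,0,0,1,[(217,111),(291,111),(287,251.5),(222,251.5)],.048)
from m import *
rect("tin",P(270,130,5,[(322,126),(415,160),(386,252),(294,216)],.049))
rect("case",P(270,130,5,[(523,494),(614,489),(637,663),(538,671)],.049))
E
```

```text
[0.4449 0.3125] sides [0.0628, 0.1364, 0.0656, 0.1364] yaws [80.7, -8.4, -99.3, 170.4]
tin [ 0.6456 -0.1877] sides [np.float64(0.0535), np.float64(0.0531), np.float64(0.0531), np.float64(0.052)] yaws [np.float64(-109.8), np.float64(161.9), np.float64(69.0), np.float64(-17.6)]
case [ 0.4372 -0.3041] sides [np.float64(0.0488), np.float64(0.0921), np.float64(0.0528), np.float64(0.0933)] yaws [np.float64(-86.3), np.float64(-173.9), np.float64(95.1), np.float64(3.7)]
```

Call:
apply_moves([
  {"travel": [0.003,0.0025,0.03],"twist": [0,0,0],"claw": 0.085},
  {"travel": [0.003,0.0025,0.06],"twist": [0,0,0],"claw": 0.085},
  {"travel": [0.003,0.0025,0.09],"twist": [0,0,0],"claw": 0.085},
  {"travel": [0.003,0.0025,0.115],"twist": [0,0,0],"claw": 0.085},
  {"travel": [0.003,0.0025,0.13],"twist": [0,0,0],"claw": 0.085},
  {"travel": [0.003,0.0025,0.136],"twist": [0,0,0],"claw": 0.079},
  {"travel": [0.003,0.0025,0.136],"twist": [0,0,0],"claw": 0.073},
  {"travel": [0.003,0.0025,0.136],"twist": [0,0,0],"claw": 0.07},
])

```text
clock: 25.9
position: [0.4455, 0.3141, 0.0152]
tool_rot: [3.141, 0.001, 2.984]
force: [0.4, -0.3, -0.4]
grip_width: 0.0703
```

```bash
python3 - <<'E'
from h import *
s=bot.observe();f=bot.grab_frame("wrist");print(s["clock"],s["position"],s["tool_rot"],s["force"],s["grip_width"]); 
cv2.imwrite("pics/w21.png",cv2.convertScaleAbs(f["frame"],alpha=1.3))
E
```

```text
25.9 [0.4455 0.3141 0.0152] [3.1407 0.0009 2.9843] [ 0.441  -0.2856 -0.4221] 0.07029369536151027
```

View pics/w21.png

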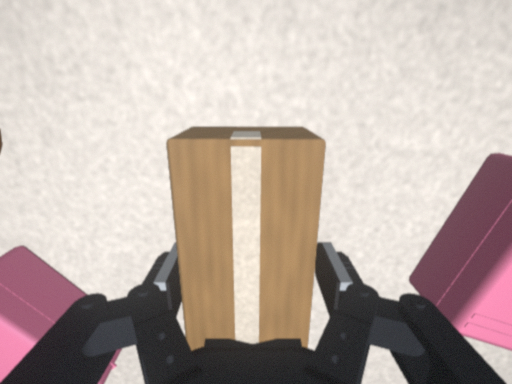

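Call:
apply_moves([
  {"travel": [0,-0.001,0],"twist": [0,0,0],"claw": 0.066},
  {"travel": [0,-0.001,0],"twist": [0,0,0],"claw": 0.063},
  {"travel": [0,-0.001,0],"twist": [0,0,0],"claw": 0.05},
  {"travel": [0,-0.001,0],"twist": [0,0,0],"claw": 0.05},
  {"travel": [0,-0.001,0],"twist": [0,0,0],"claw": 0.05},
  {"travel": [0,-0.001,-0.004],"twist": [0,0,0],"claw": 0.05},
  {"travel": [0,-0.001,-0.015],"twist": [0,0,0],"claw": 0.05},
  {"travel": [0,-0.001,-0.035],"twist": [0,0,0],"claw": 0.05},
  {"travel": [0,-0.001,-0.065],"twist": [0,0,0],"claw": 0.05},
  {"travel": [0,-0.001,-0.1],"twist": [0,0,0],"claw": 0.05},
], force=65)

```text
clock: 26.95
position: [0.4442, 0.3125, 0.1155]
tool_rot: [-3.141, -0.001, 2.985]
force: [1.0, 0.1, -4.8]
grip_width: 0.0631
```

```bash
python3 - <<'E'
from h import *
s=bot.observe();f=bot.grab_frame("wrist");print(s["clock"],s["position"],s["tool_rot"],s["force"],s["grip_width"],s["qpos"]); 
cv2.imwrite("pics/w22.png",cv2.convertScaleAbs(f["frame"],alpha=1.3))
rel(.467,.007,.12,167.5)
E
```

```text
26.95 [0.4442 0.3125 0.1155] [-3.1409 -0.0012  2.9853] [ 0.9822  0.0677 -4.7822] 0.06314117058226983 [-0.2001  0.6486 -0.7328  1.8876  0.578   0.8308  0.1772]
travel [-0.0687 -0.3003  0.    ] twist [0.21 0.18 3.54] dist 0.308 rows>= 6.2
```

View pics/w22.png

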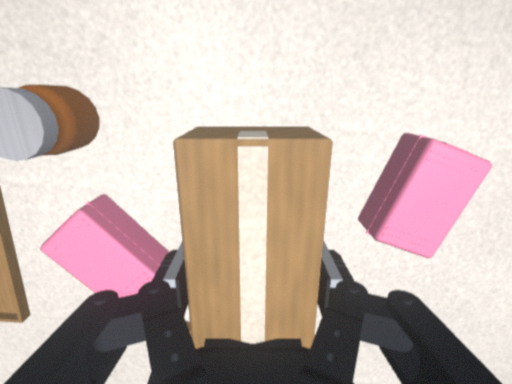

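Call:
apply_moves([
  {"travel": [-0.006,-0.02,-0.005],"twist": [0,0,0.5],"claw": 0.05},
  {"travel": [-0.014,-0.05,-0.005],"twist": [0,0,1],"claw": 0.05},
  {"travel": [-0.021,-0.085,-0.005],"twist": [0,0,1.5],"claw": 0.05},
  {"travel": [-0.029,-0.12,-0.005],"twist": [0,0,2],"claw": 0.05},
  {"travel": [-0.037,-0.155,-0.005],"twist": [0,0,2.5],"claw": 0.05},
  {"travel": [-0.045,-0.19,-0.005],"twist": [0,0,3],"claw": 0.05},
  {"travel": [-0.053,-0.225,-0.005],"twist": [0,0,3.5],"claw": 0.05},
  {"travel": [-0.06,-0.26,0],"twist": [0,0,3.5],"claw": 0.05},
  {"travel": [-0.067,-0.29,0.01],"twist": [0,0,3.5],"claw": 0.05},
  {"travel": [-0.069,-0.3,0.025],"twist": [0,0,3.5],"claw": 0.05},
])

```text
clock: 28.0
position: [0.4665, 0.0022, 0.0897]
tool_rot: [-3.14, 0.001, 2.92]
force: [0.1, 0.9, -5.0]
grip_width: 0.0634
```

```bash
python3 - <<'E'
from h import *
s=bot.observe();f=bot.grab_frame("wrist");print(s["clock"],s["position"],np.degrees(s["tool_rot"]),s["force"],s["grip_width"],s["qpos"]); 
cv2.imwrite("pics/w23.png",cv2.convertScaleAbs(f["frame"],alpha=1.3))
g=bot.grab_frame("scene");crop(g["frame"],180,150,280,240,7,"s23.png")
E
```

```text
28.0 [0.4665 0.0022 0.0897] [-179.9294    0.0806  167.2991] [ 0.1469  0.9061 -5.041 ] 0.06337129379076605 [ 0.3939  0.5848 -0.6912  2.0982  0.6103  0.6647  0.6362]
```

View pics/w23.png

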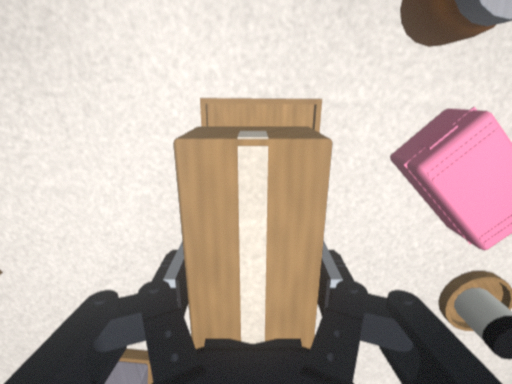

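View pics/s23.png

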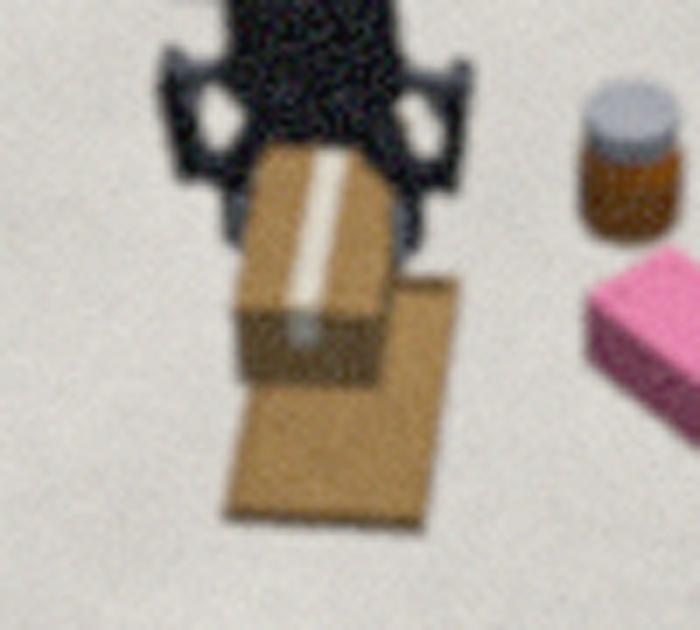

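```bash
python3 - <<'E'
from h import *
f=bot.grab_frame("wrist")
for q in [(201,98),(321,98)]: print("flat",tl(f,*q,.0897-.012))
for q in [(195,127.5),(313,127.5)]: print("carton bottom",tl(f,*q,.0152))
E
```

```text
flat [ 0.0823 -0.0383]
flat [0.0824 0.0521]
carton bottom [ 0.0672 -0.0317]
carton bottom [0.0672 0.0343]
```

Call:
apply_moves([
  {"travel": [0.001,0.0055,0.01],"twist": [0,0,0],"claw": 0.05},
  {"travel": [0.001,0.0055,0.025],"twist": [0,0,0],"claw": 0.05},
  {"travel": [0.001,0.0055,0.045],"twist": [0,0,0],"claw": 0.05},
  {"travel": [0.001,0.0055,0.058],"twist": [0,0,0],"claw": 0.05},
  {"travel": [0.001,0.0055,0.064],"twist": [0,0,0],"claw": 0.05},
  {"travel": [0.001,0.0055,0.066],"twist": [0,0,0],"claw": 0.05},
  {"travel": [0.001,0.0055,0.066],"twist": [0,0,0],"claw": 0.05},
])

```text
clock: 28.85
position: [0.4666, 0.0116, 0.0237]
tool_rot: [3.141, 0.0, 2.924]
force: [0.7, 0.4, -4.4]
grip_width: 0.0631
```

```bash
python3 - <<'E'
from h import *
s=bot.observe();f=bot.grab_frame("wrist");print(s["clock"],s["position"],np.degrees(s["tool_rot"]),s["force"],s["grip_width"]); 
cv2.imwrite("pics/w24.png",cv2.convertScaleAbs(f["frame"],alpha=1.3))
g=bot.grab_frame("scene");crop(g["frame"],180,150,280,240,7,"s24.png")
E
```

```text
28.85 [0.4666 0.0116 0.0237] [179.9906   0.0178 167.5389] [ 0.7054  0.358  -4.414 ] 0.06308082031548928
```

View pics/w24.png

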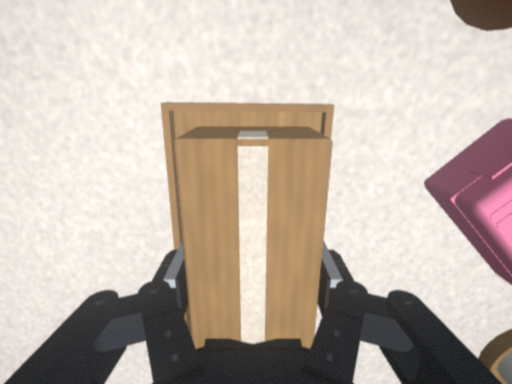

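View pics/s24.png

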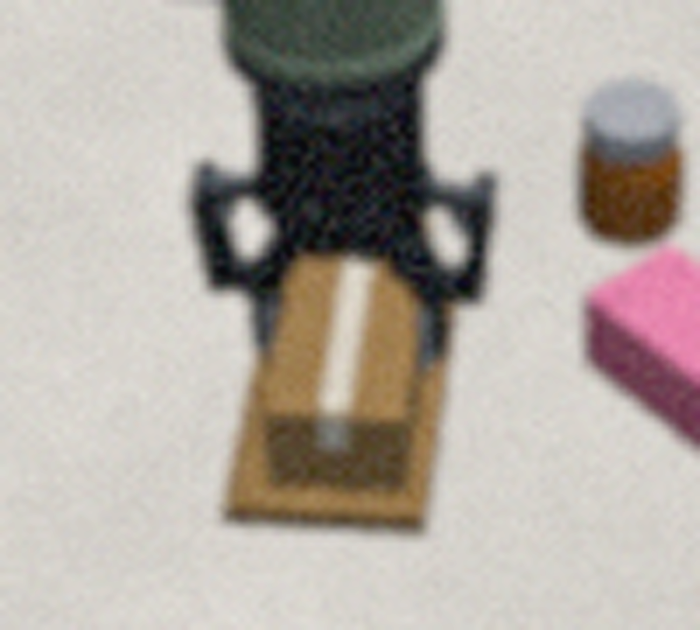

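```bash
python3 - <<'E'
from h import *
f=bot.grab_frame("wrist")
for q in [(162,104),(334,105)]: print("flat",tl(f,*q,.0237-.012))
for q in [(195,127.5),(313,127.5)]: print("carton bottom",tl(f,*q,.0152))
E
```

```text
flat [ 0.0798 -0.0477]
flat [0.0793 0.0439]
carton bottom [ 0.0672 -0.0317]
carton bottom [0.0672 0.0343]
```

Call:
apply_moves([
  {"travel": [-0.0015,-0.003,0.001],"twist": [0,0,0],"claw": 0.05},
  {"travel": [-0.0015,-0.003,0.003],"twist": [0,0,0],"claw": 0.05},
  {"travel": [-0.0015,-0.003,0.0045],"twist": [0,0,0],"claw": 0.05},
  {"travel": [-0.0015,-0.003,0.005],"twist": [0,0,0],"claw": 0.05},
])

```text
clock: 29.4
position: [0.4672, 0.0078, 0.0184]
tool_rot: [-3.141, 0.0, 2.923]
force: [-5.3, -3.3, 17.9]
grip_width: 0.0626
```

The force shows the carton touching the floor at the expected height, so I release it.

Call:
apply_moves([
  {"travel": [0,0,-0.001],"twist": [0,0,0],"claw": 0.067},
  {"travel": [0,0,-0.001],"twist": [0,0,0],"claw": 0.071},
  {"travel": [0,0,-0.001],"twist": [0,0,0],"claw": 0.078},
  {"travel": [0,0,-0.001],"twist": [0,0,0],"claw": 0.085},
  {"travel": [0,0,-0.012],"twist": [0,0,0],"claw": 0.085},
  {"travel": [0,0,-0.035],"twist": [0,0,0],"claw": 0.085},
  {"travel": [0,0,-0.075],"twist": [0,0,0],"claw": 0.085},
  {"travel": [0,0,-0.115],"twist": [0,0,0],"claw": 0.085},
  {"travel": [0,0,-0.14],"twist": [0,0,0],"claw": 0.085},
  {"travel": [0,0,-0.14],"twist": [0,0,0],"claw": 0.085},
])

```text
clock: 30.4
position: [0.4684, 0.0081, 0.1619]
tool_rot: [3.141, 0.005, 2.923]
force: [-0.1, -0.3, -0.6]
grip_width: 0.0847
```

```bash
python3 - <<'E'
from h import *
s=bot.observe();f=bot.grab_frame("wrist");print(s["clock"],s["position"],np.degrees(s["tool_rot"]),s["force"],s["grip_width"]); 
cv2.imwrite("pics/w25.png",cv2.convertScaleAbs(f["frame"],alpha=1.3))
rel(.45,.25,.2,167.5)
E
```

```text
30.4 [0.4684 0.0081 0.1619] [179.9681   0.2695 167.4991] [-0.0625 -0.3004 -0.6282] 0.08470497511632939
travel [ 0.0697  0.2326 -0.04  ] twist [ 0.01  0.17 -0.01] dist 0.246 rows>= 4.9
```

View pics/w25.png

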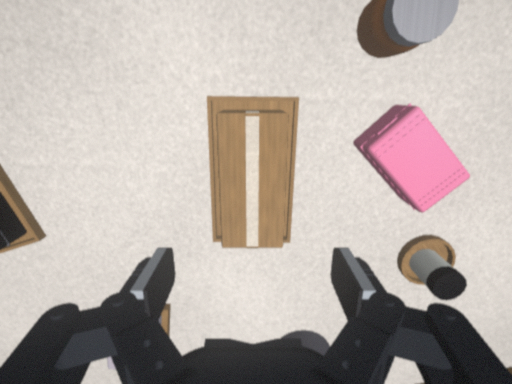

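The carton is in its flat. I move the arm clear for a top-view check of all four.

Call:
apply_moves([
  {"travel": [0.07,0.24,-0.06],"twist": [0,0,0],"claw": 0.085},
  {"travel": [0.07,0.24,-0.06],"twist": [0,0,0],"claw": 0.085},
  {"travel": [0.07,0.24,-0.06],"twist": [0,0,0],"claw": 0.085},
  {"travel": [0.07,0.24,-0.06],"twist": [0,0,0],"claw": 0.085},
  {"travel": [0.07,0.24,-0.06],"twist": [0,0,0],"claw": 0.085},
  {"travel": [0.07,0.24,-0.06],"twist": [0,0,0],"claw": 0.085},
  {"travel": [0.07,0.24,-0.06],"twist": [0,0,0],"claw": 0.085},
])

```text
clock: 31.15
position: [0.4498, 0.259, 0.218]
tool_rot: [3.142, -0.001, 2.927]
force: [0.2, -0.6, -0.0]
grip_width: 0.085
```

```bash
python3 - <<'E'
from h import *
s=bot.observe();print(s["clock"],s["position"])
g=bot.grab_frame("top");cv2.imwrite("pics/t26raw.png",g["frame"]);crop(g["frame"],160,110,410,290,3,"t26.png")
g=bot.grab_frame("scene");crop(g["frame"],110,150,310,290,4,"s26.png")
E
```

```text
31.15 [0.4498 0.259  0.218 ]
```

View pics/t26.png

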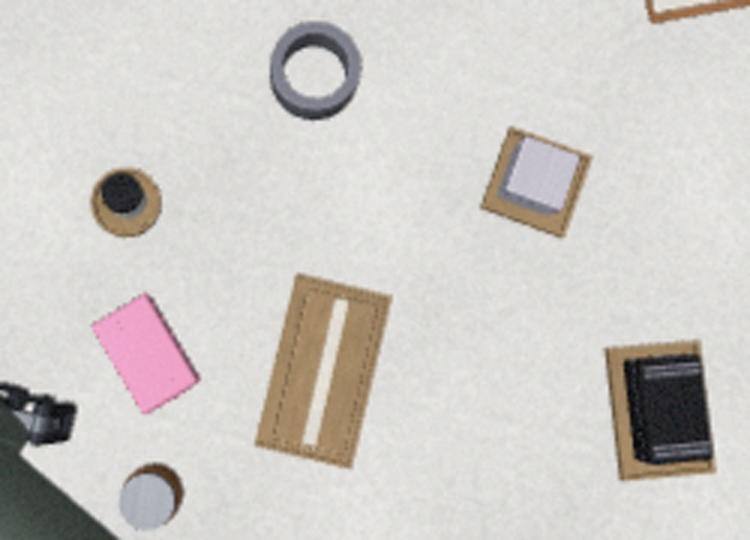

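View pics/s26.png

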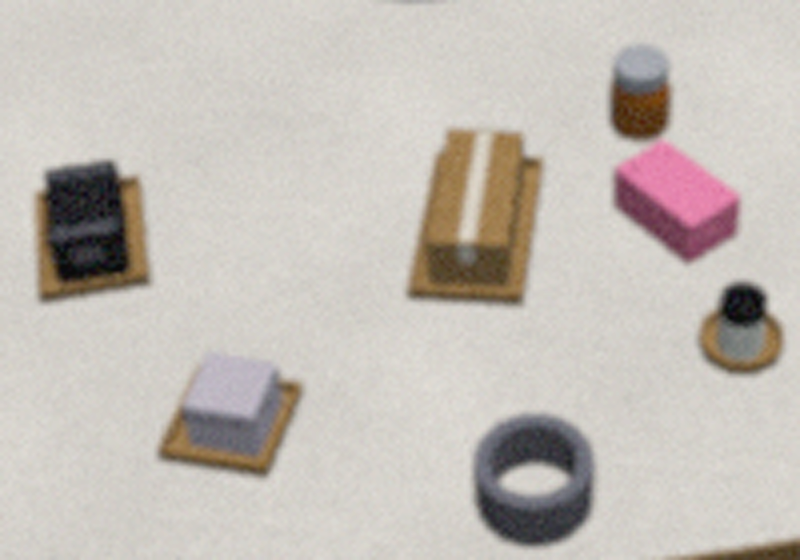

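```bash
python3 - <<'E'
from m import *
print("pot",P(160,110,3,[(122.5,193)],.053),"flat",P(160,110,3,[(126,202)],.012))
print("carton",P(160,110,3,[(325.5,371)],.051),"flat",P(160,110,3,[(323,370)],.012))
bot.job_done()
E
```

```text
pot [[0.6223 0.1897 0.053 ]] flat [[0.6201 0.1921 0.012 ]]
carton [[0.4659 0.007  0.051 ]] flat [[0.4661 0.0073 0.012 ]]
the job is handed in; nothing more can be done
```

I took the stack apart from the top down and set each package in its own flat, in the order asked. The job is handed in, at about 31 s on the robot clock. No verdict is reported back, so the results below come from my own camera checks.

| Package | Offset from flat's centre (last top-camera check) |
|---|---|
| Round pot | about 3 mm |
| Square tin | about 4 mm |
| Black case | about 4 mm (6 mm by the wrist camera) |
| Long carton | under 1 mm |

- **Standing and alignment:** The last pictures show all four upright and released on the floors of their flats. The tin and case measured within about 0.05 rad of their flats. I lined up the carton with its flat before release and did not measure its angle again.
- **Bystanders:** The jar and tape roll are where they started, to within about 1 pixel. The arm was clear of everything at the end.
- **Unexpected reading:** The carton met the flat's floor with about 18 N on the tool before I opened the gripper, at the expected height and well under the limits. The others were let go with no noticeable push.
- **Disagreement:** The cameras and the reported tool position differed by 2 to 4 mm, within the 15 mm allowed.

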